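# Stack a box former in its gluing jig

### The arm

A 6-joint arm with a two-finger parallel gripper is mounted at the origin on the work surface. World frame = base frame: x ahead of the robot, y to its left, z up, the work surface at z = 0. Lengths are in m, angles in rad, forces in N, time in s.
With the tool pointing down it reaches from about 0.325 to 0.775 m from the base axis. Payload 9.3 kg.
Tool frame: the origin (TCP) lies on the centre line of the jaws, within the pads' length; the fingertips stand tip_reach ahead of it and the grasp point (between the pads) lies 6 mm ahead of it (tip_reach is the distance from the TCP to the fingertips, in m); z points along the fingers, y is the direction in which the jaws open and shut (so a half turn about z gives the same grasp; the last joint's range is limited). The gripper opens to 85 mm and grips with 20 to 120 N. Pads are 22 mm wide; open, the fingers measure 114 mm over their backs; the gripper's body (76 mm by 85 mm) begins 54 mm behind the grasp point. The pads swing forward as they close: fully open they stand 13 mm farther back than shut.
Start: joints at [-1.384, 0.259, 0.021, 1.334, 0, 1.418], TCP at [0.183, -0.519, 0.256] pointing down, gripper open.
Joint ranges: [-3.04, 3.04], [-0.91, 1.82], [-1.04, 1.36], [-1.92, 1.95], [-1.52, 1.45], [-3.14, 3.14]. Speed limits (rad/s): [2.22, 2.22, 2.79, 3.14, 3.14, 3.14].

### API

Orientations are given as a unit quaternion [w, x, y, z].
In Python, from bench import * gives the robot as it stands. The module is installed in compiled form; this text tells all that it offers.
- The arm moves only by the tool play_rows, never from a script. Its argument "increments" is a list of rows, each a list of 7 numbers: the turn, a rotation vector about the tool's x, y, z in rad, then the shift along the tool's x, y, z in mm, then the opening, from -1 (shut) to 1 (fully open), so that 0 is half open. In form: [[rx, ry, rz, dx, dy, dz, gripper], ...]. A call has 1 to 20 rows; each row shifts and turns the commanded pose from where the row before left it, along the tool's axes as they then stand; what a row does not reach is not made up. A row lasts 1/10 s, in which the tool goes at most 50 mm and 8.59 degrees, less where a joint would pass 70% of its speed; a pose out of reach is approached as far as the arm can. A call is refused whole if a number of a shift passes 50 or a number of a turn 0.15, either way. A call with a gripper value outside its range is refused whole. The fingers move at their own pace and stop on an object; "squeeze" is the grip in N (left out, the last holds). Time passes only in rows, so rows that do not move let the fingers close. It gives the time, the measured TCP pose, the force and the opening at its end, in the units of the state.
- state(): the state, without advancing time (a new reading comes with each control period).
- camera(name): name is "scene" or "top"; returns (picture, depth): 400x640x3 uint8, blue, green, red; 400x640 float32, m along the optical axis (not along the pixel's ray), 0 where there is no reading.
- camera_params(name): a dict with "fx", "fy", "cx", "cy" (pixels), "k1" (the pictures are not rectified: a ray, as slopes to the right and down, at radius r is drawn at 1 + k1 r^2 times it, then the intrinsics apply), "rvec" (rotation vector, rad) and "tvec" (3), from world to camera coordinates, as OpenCV has them. Camera axes: x right, y down, z forward; pixel columns grow to the right and rows downward; lengths in m; the calibration is good to about 2 mm. A picture is of the moment at which its call begins. camera_params takes no time and is no camera call.
- hand_in(): hands the job in, once; it reports no verdict.
The state is a dict: "clock": time; "joint_pos": joint angles; "dq": joint speeds; "joint_efforts": joint torques, N m; "position": TCP position; "tcp_rot": TCP orientation; "ft_force": force on the tool from outside, world axes, zero at the start; "ft_torque": the same for the moment, N m; "finger_gap": finger opening in m.
Only numpy, scipy, OpenCV 4.12 (cv2) and the standard library are available. Lean on these libraries where they do the work, as an engineer would, in place of code of your own. Each camera call takes 0.05 s, during which the arm holds its last target.

### The job

Load the gluing jig for the next box: stack the three wooden parts squarely inside its four corner posts, first the base block (flange down), then the plain spacer board, which leans cocked over the rim of the black stock tray and has to be turned level and lifted out, and last the cover with its grip block up. Set each part down fully home without dropping it, lying flat on the one below, and let go. Leave the other things on the bench where they are.

Things in the scene. Friction and masses are not known exactly. Their poses are not given: they have to be found in the camera images.
- jig: Fixed gluing jig, mid-bench. Base plate 168 (x) x 124 (y) x 12 mm with four L-shaped steel corner posts round a pocket 126 (x) x 66 (y) mm: 3 and 2 mm clear of each part on either side. Post tops 88 mm above the bench, the last 10 mm sloping out 5 mm as lead-in. The middle 78 mm of both long sides is open for fingers, the base there only 46 mm wide. Origin: underside centre; x along the pocket, z up.
- jig_pocket (a point): Centre of the pocket's floor, 12 mm above the bench; axes as the jig's. The origins of the seated base block, spacer and cover lie 0, 46 and 58 mm above this point.
- core: Base block, loose, wood, about 0.3 kg: flange 120 x 62 x 12 mm, on it a centred block 110 x 42 x 34 mm (46 mm high in all). Stands flange down on the bench at the left (+y), in the nearer or farther of two places (the cover is in the other). Origin: underside centre; x along the 120 mm, z up. Same after half a turn about z. Grip across the 42 mm block.
- spacer: Spacer board, loose, plain plywood 120 x 62 x 12 mm, about 0.08 kg. Leans lengthwise in the tray: one short edge on its floor, underside on the opposite rim, 22 degrees from level, rising along its +x. Origin: centre of the underside face; x along the 120 mm, y across, z the face normal. Same after half a turn about z. Grip across the 62 mm at its middle, square to its face.
- cover: Cover, loose, wood, about 0.2 kg: plate 120 x 62 x 10 mm, on it a centred grip block 70 (x) x 36 (y) x 30 mm (40 mm high in all). Stands grip block up on the bench at the left. Origin: underside centre; x along the 120 mm, z up. Same after half a turn about z.
- tray: Open black stock tray, fixed to the bench on the right (-y) side: 100 mm (its x) by 170 mm (its y) outside, 40 mm high, walls and floor 5 mm thick. The spacer leans in it, rising to the tray's +x. Origin: centre of the underside.
- jar: Bystander: amber glue jar, 60 mm across, 85 mm high, beyond the jig. Origin under its centre.
- spool: Bystander: wooden thread spool, 42 mm across, 53 mm high, on end between robot and jig, to the left. Origin under its centre.
- box: Bystander: finished small black box on a wider base, 75 x 75 x 57 mm, beyond the jig. Origin under its centre.
- weight: Bystander: steel weight, 44 mm across, 45 mm high, between robot and jig, to the right. Origin under its centre.
- roll: Bystander: flat roll of paper tape, 80 mm across, 25 mm high, far left. Origin under its centre.
- brush: Bystander: hand brush lying on the bench beyond the tray.
Things that resemble listed ones, but are neither listed nor needed, are in the scene too. There is more than one size of the spacer; the job needs the smaller. Leave any blue look-alike of the core alone.

How it is judged:
On the way, in this order (a step that is already met when the one before it is completed fails the run):
1. the base block is seated level and square in the pocket and let go (horizontal distance between core and jig_pocket below 0.005 m and z of core in the frame of jig_pocket between -0.004 and 0.004 m and angle between the x axis of core and the x axis of jig_pocket, either way round below 0.06 rad and angle between core's own z axis and vertical below 0.05 rad and contact force between the fingers and core below 0.1 N), for 0.2 s.
2. the spacer board is seated level and square in the pocket on the part below and let go (horizontal distance between each of core, spacer and jig_pocket below 0.005 m and z of core in the frame of jig_pocket between -0.004 and 0.004 m and angle between the x axis of each of core, spacer and the x axis of jig_pocket, either way round below 0.06 rad and angle between each of core, spacer's own z axis and vertical below 0.05 rad and z of spacer in the frame of jig_pocket between 0.042 and 0.05 m and contact force between the fingers and spacer below 0.1 N), for 0.2 s.
3. the cover is seated level and square in the pocket on the part below and let go (horizontal distance between each of core, spacer, cover and jig_pocket below 0.005 m and z of core in the frame of jig_pocket between -0.004 and 0.004 m and angle between the x axis of each of core, spacer, cover and the x axis of jig_pocket, either way round below 0.06 rad and angle between each of core, spacer, cover's own z axis and vertical below 0.05 rad and z of spacer in the frame of jig_pocket between 0.042 and 0.05 m and z of cover in the frame of jig_pocket between 0.054 and 0.062 m and contact force between the fingers and cover below 0.1 N), for 0.2 s.
At the end, for the whole second after the job is handed in: Base block, spacer, cover in this order in the pocket, released, at rest, right way up; each within 5 mm of the pocket centre and 4 mm of its seated height (0, 46, 58 mm above the floor), square to it within 0.06 rad (either way round), level within 0.05 rad (all of step 3 and linear speed of each of core, spacer, cover below 0.02 m/s and angular speed of each of core, spacer, cover below 0.1 rad/s and contact force between the fingers and core below 0.1 N and contact force between the fingers and spacer below 0.1 N); the robot touches nothing.
It fails at once if the base block is dropped (falls free at over 0.7 m/s, about 25 mm of fall) (linear speed of core above 0.7 m/s and contact force between the fingers and core below 0.1 N).
It fails at once if the spacer board is dropped (falls free at over 0.7 m/s, about 25 mm of fall) (linear speed of spacer above 0.7 m/s and contact force between the fingers and spacer below 0.1 N).
It fails at once if the cover is dropped (falls free at over 0.7 m/s, about 25 mm of fall) (linear speed of cover above 0.7 m/s and contact force between the fingers and cover below 0.1 N).
It fails at once if a bystander (jar, spool, box, weight, roll or brush) is shifted by more than 30 mm (distance of any of jar, spool, box, weight, roll, brush from where it was at the start of the episode above 0.03 m).
It also fails if it takes over 64 s, if anything falls off the work surface, if the arm or the gripper's body presses on something with over 40 N, if the wrist force passes 120 N, or if a joint passes its speed limit or range.

## Working session

There is one attempt and no reset: what is moved stays moved. The work goes in short steps, Python scripts to look and compute and a tool call to move; the robot and the scene stay as the last step left them, time stands still between calls to the robot, and variables do not carry over. Pictures are saved under pics/ and viewed, and the job is handed in when it is done.

Besides the shell and the picture viewer there is one more tool, called after "Emit:" by a JSON object that holds its "api" and its "payload", one argument or row to a line. play_rows: Moves the arm, as the interface text tells. Its arguments: {"type":"object","properties":{"increments":{"type":"array","items":{"type":"array","items":{"type":"number"}}},"squeeze":{"type":"number"}},"required":["increments"]}

```bash
mkdir -p pics; cat > h.py <<'E'
from bench import *
import numpy as np, cv2
from scipy.spatial.transform import Rotation as R
def shot(n):
    p,d=camera(n); np.savez(''+n+'.npz',p=p,d=d); return p,d
def load(n):
    z=np.load(''+n+'.npz'); return z['p'],z['d']
def xyz(n,d):
    c=camera_params(n)
    K=np.array([[c['fx'],0,c['cx']],[0,c['fy'],c['cy']],[0,0,1.]])
    v,u=np.mgrid[0:400,0:640]
    # undistort: k1 radial
    pts=np.stack([u,v],-1).reshape(-1,1,2).astype(np.float64)
    n_=cv2.undistortPoints(pts,K,np.array([c['k1'],0,0,0.])).reshape(400,640,2)
    P=np.dstack([n_[...,0]*d,n_[...,1]*d,d])
    Rm=cv2.Rodrigues(np.array(c['rvec'],float))[0]
    W=(P.reshape(-1,3)-np.array(c['tvec']).reshape(3))@Rm
    W=W.reshape(400,640,3); W[d==0]=np.nan
    return W
E
python3 - <<'E'
from h import *
print(state())
for n in('scene','top'):
    p,d=shot(n); cv2.imwrite(f'pics/{n}0.png',p); print(n,camera_params(n))
E
```

```text
{'clock': 0.0, 'joint_pos': array([-1.38362217e+00,  2.59188013e-01,  2.07087277e-02,  1.33364205e+00,
        2.63163214e-05,  1.41818676e+00]), 'dq': array([ 0.00015877,  0.00156705, -0.00038798,  0.00031799, -0.00183363,
        0.00072695]), 'joint_efforts': array([ 1.98845722e-03, -5.55642414e+01,  3.44523704e+01,  1.36965414e-02,
       -2.28048693e-04, -7.46494834e-06]), 'position': array([ 0.18325636, -0.51830865,  0.25564752]), 'tcp_rot': array([-6.62630855e-04,  9.85602841e-01,  1.69075722e-01,  1.70720182e-06]), 'ft_force': array([-0.6610557 , -0.17280768,  0.54016555]), 'ft_torque': array([ 0.02061659, -0.02975959, -0.01528102]), 'finger_gap': 0.08513720172185928}
scene {'fx': 491.85896667883515, 'fy': 491.85896667883515, 'cx': 317.0823699210497, 'cy': 193.16103747039972, 'k1': 0.03706876097910799, 'rvec': array([ 0.72030784,  2.74228485, -0.91668438]), 'tvec': array([ 0.5056903 , -0.19239798,  2.03161469])}
top {'fx': 387.54867741772995, 'fy': 387.54867741772995, 'cx': 323.5023022047028, 'cy': 205.5375241036721, 'k1': -0.050527920786802016, 'rvec': array([ 2.16386402, -2.19437172,  0.08979235]), 'tvec': array([0.02883081, 0.59095423, 1.40791357])}
```

View pics/scene0.png

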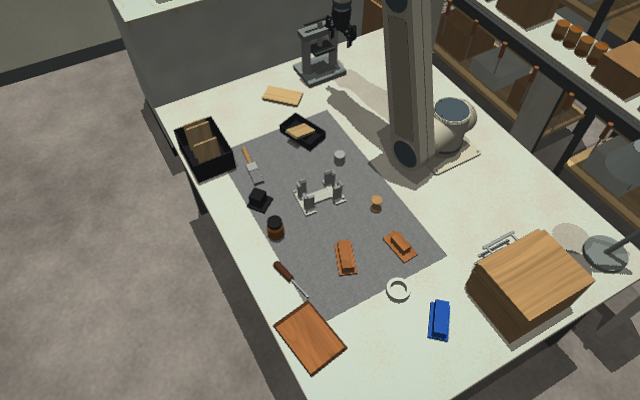

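View pics/top0.png

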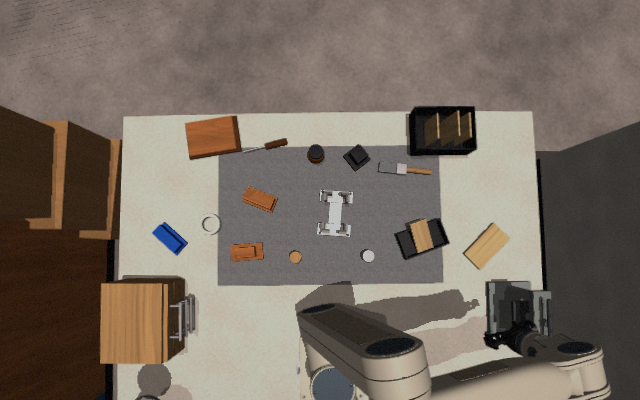

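The top view shows the two orange parts at (260,199) and (246,252), the blue look-alike at (170,238), the leaning board in the tray at (422,236) and a larger board at (486,246). The jig is at (335,213). Next: a close crop and the 3-D fits.

```bash
cat > fit.py <<'E'
from h import *
def rect(P):
    (c,s,a)=cv2.minAreaRect((P[:,:2]*1000).astype(np.float32)); 
    b=cv2.boxPoints((c,s,a)); e=[b[1]-b[0],b[2]-b[1]]
    e=max(e,key=np.linalg.norm); 
    return np.round(c,1),np.round(sorted(s),1),round(np.degrees(np.arctan2(e[1],e[0])),2)
E
python3 - <<'E'
from fit import *
p,d=load('top');s,_=load('scene')
a=cv2.resize(p[180:275,215:460],None,fx=3.2,fy=3.2,interpolation=cv2.INTER_CUBIC)
b=cv2.resize(s[100:290,220:440],None,fx=2.6,fy=2.6,interpolation=cv2.INTER_CUBIC)
cv2.imwrite('pics/ca.png',a);cv2.imwrite('pics/cb.png',b)
W=xyz('top',d)
for nm,(u0,u1,v0,v1),zs in [('far',(235,285,178,222),[(.004,.02),(.036,.06)]),('near',(225,270,235,268),[(.004,.02),(.03,.06)]),('jig',(310,360,180,245),[(.006,.02),(.06,.1)]),('tray',(388,455,210,262),[(.03,.045)]),('board',(410,438,213,255),[(.0,.03),(.03,.1)])]:
    Q=W[v0:v1,u0:u1].reshape(-1,3)
    for z in zs:
        P=Q[(Q[:,2]>z[0])&(Q[:,2]<z[1])]
        print(nm,z,len(P),'zmed',np.round(np.median(P[:,2])*1000,1),rect(P) if len(P)>5 else '')
Q=W[260:280,300:330].reshape(-1,3);print('bench z',np.nanmedian(W[225:235,290:310,2]),np.nanmedian(W[255:275,250:290,2]))
E
```

```text
far (0.004, 0.02) 467 zmed 6.5 (array([619.5, 261.3]), array([162.6, 187. ]), np.float32(89.2))
far (0.036, 0.06) 349 zmed 46.4 (array([620. , 259.4]), array([ 41.9, 111.1]), np.float32(67.68))
near (0.004, 0.02) 491 zmed 8.6 (array([427.4, 308. ]), array([118.7, 165.4]), np.float32(89.52))
near (0.03, 0.06) 198 zmed 40.3 (array([425.1, 309.8]), array([35.8, 70.6]), np.float32(-85.4))
jig (0.006, 0.02) 938 zmed 11.8 (array([568.8, -20.6]), array([184. , 239.9]), np.float32(-0.86))
jig (0.06, 0.1) 220 zmed 85.7 (array([565.2, -20.7]), array([ 91.7, 152. ]), np.float32(-5.15))
tray (0.03, 0.045) 384 zmed 38.9 (array([ 464.1, -340.9]), array([101.5, 171.2]), np.float32(-70.31))
board (0.0, 0.03) 621 zmed 6.2 (array([ 483.3, -351.6]), array([105., 154.]), np.float32(-1.36))
board (0.03, 0.1) 453 zmed 45.4 (array([ 478.8, -354. ]), array([108.5, 123.2]), np.float32(16.47))
bench z 0.0013905351965953056 0.0013151190972202007
```

View pics/ca.png

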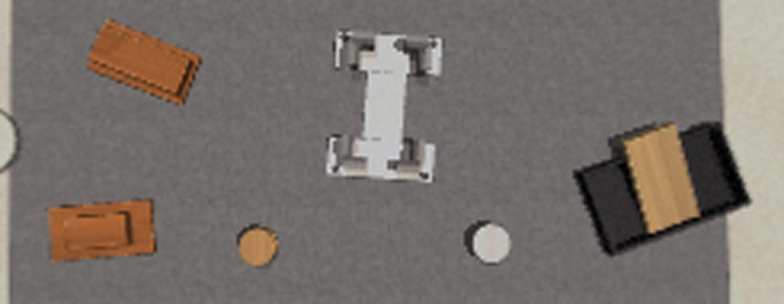

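View pics/cb.png

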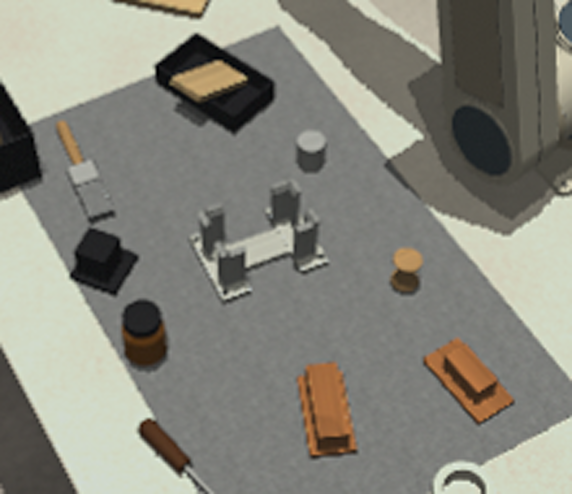

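The far part, with the long 42 mm block, is the core. The near part, with the 36×70 mm block, is the cover. Next I fit the board, and look at where the fingertips sit relative to the TCP.

```bash
python3 - <<'E'
from fit import *
for n in('top','scene'):
    p,d=load(n);W=xyz(n,d)
    hsv=cv2.cvtColor(p,cv2.COLOR_BGR2HSV)
    reg=(np.abs(W[...,0]-.465)<.11)&(np.abs(W[...,1]+.34)<.11)&(W[...,2]>.012)&(p.max(2)>110)&(hsv[...,1]>60)
    P=W[reg]; 
    c=P.mean(0)
    for _ in range(4):
        u,s,v=np.linalg.svd(P-c); nn=v[2]*np.sign(v[2][2]); r=(P-c)@nn; k=np.abs(r)<.004; P=P[k]; c=P.mean(0)
    # in-plane frame: x steepest rise, y horizontal
    y=np.cross(nn,[0,0,1]); y/=-np.linalg.norm(y); y=-y
    x=np.cross(y,nn)
    if x[2]<0: x,y=-x,-y
    q=np.c_[(P-c)@x,(P-c)@y]
    mr=cv2.minAreaRect((q*1000).astype(np.float32))
    print(n,len(P),'tilt',np.degrees(np.arccos(nn[2])),'yaw rise',np.degrees(np.arctan2(x[1],x[0])),'mr',mr)
    ctr=c+x*mr[0][0]/1000+y*mr[0][1]/1000; print('top centre',ctr.round(4), 'underside ctr',(ctr-nn*.012).round(4),'n',nn.round(3))
    zs=[('coreblk',(.62,.26),.07,(.038,.06)),('covblk',(.425,.31),.06,(.032,.06)),('post',(.565,-.02),.11,(.06,.1)),('tray',(.464,-.341),.11,(.034,.044))]
    for nm,c0,r0,z in zs:
        m=(np.hypot(W[...,0]-c0[0],W[...,1]-c0[1])<r0)&(W[...,2]>z[0])&(W[...,2]<z[1])
        if nm=='tray': m&=(hsv[...,2]<90)
        print(nm,m.sum(),'z',np.round(np.nanmedian(W[m][:,2]),4),rect(W[m]))
    m=(np.hypot(W[...,0]-.183,W[...,1]+.518)<.11)&(W[...,2]>.1)
    print('gripper min z',np.sort(W[m][:,2])[:15].round(4), np.nanmedian(W[...,2]))
E
```

```text
top 442 tilt 22.19477866083876 yaw rise 19.412087978955515 mr ((-2.0115509033203125, 0.2144603729248047), (121.8835220336914, 62.34291076660156), 0.15959665179252625)
top centre [ 0.4748 -0.3355  0.0398] underside ctr [ 0.4791 -0.334   0.0287] n [-0.356 -0.126  0.926]
coreblk 346 z 0.0464 (array([620.1, 259.3]), array([ 41.5, 111.2]), np.float32(67.31))
covblk 197 z 0.0404 (array([425.1, 309.8]), array([35.8, 70.6]), np.float32(-85.4))
post 220 z 0.0857 (array([565.2, -20.7]), array([ 91.7, 152. ]), np.float32(-5.15))
tray 177 z 0.0394 (array([ 464. , -339.9]), array([100.9, 169.3]), np.float32(-70.31))
gripper min z [0.1327 0.133  0.1332 0.1333 0.1335 0.1336 0.1337 0.1345 0.1346 0.1355
 0.1358 0.1362 0.1362 0.1367 0.1372] -0.0041167636841871365
scene 179 tilt 22.257537138262617 yaw rise 21.605188979718257 mr ((-2.4584999084472656, -0.12698745727539062), (64.30047607421875, 127.53019714355469), 88.95309448242188)
top centre [ 0.4705 -0.3319  0.0384] underside ctr [ 0.4748 -0.3302  0.0273] n [-0.352 -0.139  0.925]
coreblk 361 z 0.0459 (array([616.9, 263.8]), array([ 42.9, 113.6]), np.float32(67.22))
covblk 196 z 0.0395 (array([422., 313.]), array([40.6, 69.7]), np.float32(-86.13))
post 301 z 0.0791 (array([562. , -19.7]), array([100.8, 155.4]), np.float32(-6.36))
tray 147 z 0.0388 (array([ 460.6, -335.2]), array([104.3, 174.7]), np.float32(-69.68))
gripper min z [0.131  0.1332 0.1346 0.1349 0.1349 0.1358 0.1361 0.1362 0.1364 0.1365
 0.1366 0.1369 0.1371 0.1372 0.1372] -0.0045242265984055735
```

```bash
python3 - <<'E'
from fit import *
for n in('top','scene'):
    p,d=load(n);c=camera_params(n)
    K=np.array([[c['fx'],0,c['cx']],[0,c['fy'],c['cy']],[0,0,1.]])
    q=cv2.projectPoints(np.array([[.183,-.518,.256],[.183,-.518,.0]]),c['rvec'],c['tvec'],K,np.array([c['k1'],0,0,0]))[0].reshape(-1,2);print(n,q)
    u,v=q[0].astype(int);W=xyz(n,d)
    u0,v0=max(u-60,0),max(v-45,0)
    cv2.imwrite(f'pics/g_{n}.png',cv2.resize(p[v0:v0+90,u0:u0+120],None,fx=5,fy=5,interpolation=cv2.INTER_CUBIC)); print(u0,v0)
    print((W[v0:v0+90:4,u0:u0+120:8,2]*1000).round()) if n=='scene' else 0
E
```

```text
top [[501.05770251 329.63884294]
 [470.00725621 313.58142262]]
441 284
scene [[339.25598295  39.80918543]
 [337.17429756  87.75823519]]
279 0
[[  59.   31.   17.   20.   -6.  -14.  -37.  449.  461.  441.  -96.  -91.
   -78.  656.  677.]
 [  36.   15.   -3.   -8.   nan  -42.  -60.  435.  443. -104. -115. -104.
   -90.  648.  659.]
 [  10.    3.  -13.  -27.  -53.  -66.  -87.  417.  431.  401. -152. -154.
  -111.  632.  651.]
 [ -17.  -23.  -49.  -64.  -75.  -90. -121.  399.  404. -158. -182. -167.
  -129.  622.  642.]
 [ -35.  -55.  -66.  -86. -106. -120.  348.  391.  390. -169. -202. -185.
  -167.  611.  625.]
 [ -68.  -70.  -92. -110. -131.  278.  327.  372.  374. -207. -242. -208.
  -190.  596.  616.]
 [ -83. -104. -123. -136. -154.  260.  308.  335.  351. -231. -271. -232.
  -199.  581.  604.]
 [-116. -131. -146.  238.  240.  239.  241.  231.  326.  341. -272. -262.
  -232.  567.  589.]
 [-135. -142. -161.  242.  240.  235.  221.  196.  310.  327. -315. -288.
     4.   nan  573.]
 [-160. -176. -197.  242.  230.   nan -265.  172. -297.  306.   -1.    5.
     4.    5.  563.]
 [-186. 
[... 527 characters left out ...]
.   -4.   -2.
     7.    2.  476.]
 [   3.   -6.   18.   69.   28.   30.   30.   27.    0.    1.    4.    6.
    -1.   -5.  461.]
 [  -4.    9.   19.   49.   32.   31.   27.   26.   28.    4.    2.   -3.
     2.   -0.  444.]
 [  -5.    6.   -1.   23.   28.   25.   27.   32.   25.   10.    8.   11.
     0.    1.  433.]
 [   5.   -3.    3.   22.   28.   28.   27.   11.    7.    1.    3.    6.
    -2.    9.  418.]
 [  -3.    1.   -1.    4.   24.   31.    9.    1.    9.    6.   12.   -2.
     1.    2.  404.]
 [   0.   -3.   10.    5.   21.   -1.    1.    6.    7.   -5.   12.    2.
     1.    7.  383.]
 [   9.   -0.   -4.    6.    6.    3.   -1.    1.    1.   -1.    3.   -2.
     4.    4.  369.]]
```

View pics/g_scene.png

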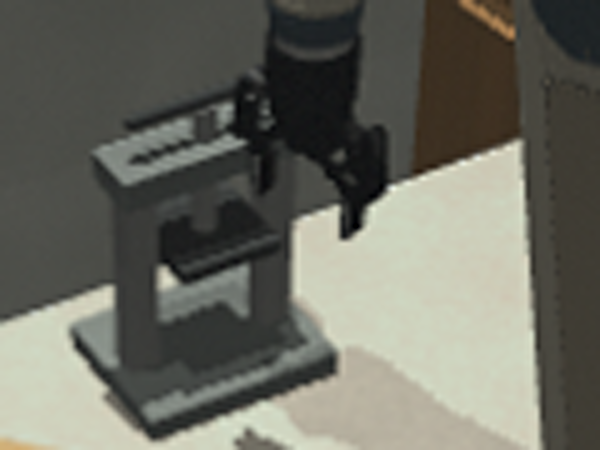

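Both cameras agree on the objects relative to each other and differ by about 4 mm in absolute position, so I'll average them. Open fingertips stand about 10 mm ahead of the TCP. There is a press next to the gripper, so I lift first and turn for the core.

Emit:
{"api": "play_rows", "payload": {
  "increments": [
    [0,0,0,0,0,-20,1],
    [0,0,0,0,0,-30,1],
    [0,0,0,0,0,-30,1],
    [0,0,0.144,0,0,-20,1],
    [0,0,0.144,0,0,0,1],
    [0,0,0.144,0,0,0,1],
    [0,0,0.144,0,0,0,1],
    [0,0,0.144,0,0,0,1],
    [0,0,0.144,0,0,0,1],
    [0,0,0.144,0,0,0,1],
    [0,0,0.144,0,0,0,1],
    [0,0,0.144,0,0,0,1],
    [0,0,0.144,0,0,0,1],
    [0,0,0.144,0,0,0,1],
    [0,0,0.144,0,0,0,1],
    [0,0,0.144,0,0,0,1],
    [0,0,0.144,0,0,0,1],
    [0,0,0.144,0,0,0,1],
    [0,0,0.144,0,0,0,1]
  ],
  "squeeze": 40
}}

```text
clock: 2.0
position: [0.0274, -0.5134, 0.3558]
tcp_rot: [0.049, -0.642, 0.764, -0.035]
ft_force: [0.4, -0.6, 0.4]
finger_gap: 0.0851
```

```bash
cat > go.py <<'E'
from h import *
import sys
# usage: go.py x y z(mm TCP) theta(deg)  -> needed shift in tool frame (mm), and turn
def now():
    s=state(); q=s['tcp_rot']; Rt=R.from_quat([q[1],q[2],q[3],q[0]]); return s,Rt
def tdown(th,tilt=0):
    t=np.radians(th); x=np.array([np.cos(t),np.sin(t),0]); z=np.array([0,0,-1.]); 
    return R.from_matrix(np.c_[x,np.cross(z,x),z])
if __name__=='__main__':
    s,Rt=now(); x=Rt.as_matrix()
    print('t',round(s['clock'],2),'pos',(s['position']*1000).round(1),'theta',np.degrees(np.arctan2(x[1,0],x[0,0])).round(2),'z',x[:,2].round(4),'q',np.degrees(s['joint_pos']).round(),'F',s['ft_force'].round(1),'gap',round(s['finger_gap'],4))
    if len(sys.argv)>3:
        g=np.array([float(a) for a in sys.argv[1:4]])
        d=Rt.inv().apply(g-s['position']*1000); print('shift tool mm',d.round(1),'rows@40',round(np.abs(d).max()/40,1))
        if len(sys.argv)>4:
            print('turn',(Rt.inv()*tdown(float(sys.argv[4]))).as_rotvec().round(4))
E
python3 go.py 618.5 261.5 300 -112.7
```

```text
t 2.0 pos [  27.4 -513.4  355.8] theta -99.82 z [ 0.1201  0.0094 -0.9927] q [-100.   11.   10.   91.    7.  180.] F [ 0.4 -0.6  0.4] gap 0.0851
shift tool mm [-862.3 -437.7  133.6] rows@40 21.6
turn [-0.1131  0.0429  0.2227]
```

Joint 6 hit its range: I turned the wrong way. I'll turn back and re-level.

```bash
python3 go.py 183 -519 356 -99.8; python3 - <<'E'
from go import *
s,Rt=now(); print(np.linalg.norm(0)); 
E
```

```text
t 2.0 pos [  27.4 -513.4  355.8] theta -99.82 z [ 0.1201  0.0094 -0.9927] q [-100.   11.   10.   91.    7.  180.] F [ 0.4 -0.6  0.4] gap 0.0851
shift tool mm [ -21.  -153.2   18.4] rows@40 3.8
turn [-0.117   0.0299 -0.0021]
0.0
```

Emit:
{"api": "play_rows", "payload": {
  "increments": [
    [0,0,-0.14,0,0,0,1],
    [0,0,-0.14,0,0,0,1],
    [0,0,-0.14,0,0,0,1],
    [0,0,-0.14,0,0,0,1]
  ]
}}

```text
clock: 2.4
position: [0.0284, -0.5135, 0.3559]
tcp_rot: [-0.037, 0.831, -0.554, 0.047]
ft_force: [-0.4, 0.2, -0.1]
finger_gap: 0.0856
```

```bash
python3 go.py 183 -519 356 -67.7
```

```text
t 2.4 pos [  28.4 -513.5  355.9] theta -67.48 z [ 0.119   0.0095 -0.9929] q [-100.   11.   10.   91.    7.  148.] F [-0.4  0.2 -0.1] gap 0.0856
shift tool mm [  64.3 -139.5   18.2] rows@40 3.5
turn [-0.1138 -0.0367  0.006 ]
```

Emit:
{"api": "play_rows", "payload": {
  "increments": [
    [-0.114,-0.037,0,0,0,0,1],
    [0,0,-0.1475,0,0,0,1],
    [0,0,-0.1475,0,0,0,1],
    [0,0,-0.1475,0,0,0,1],
    [0,0,-0.1475,0,0,0,1],
    [0,0,-0.1475,0,0,0,1],
    [0,0,-0.1475,0,0,0,1],
    [0,0,-0.1475,0,0,0,1],
    [0,0,-0.1475,0,0,0,1],
    [0,0,-0.1475,0,0,0,1],
    [0,0,-0.1475,0,0,0,1],
    [0,0,-0.1475,0,0,0,1],
    [0,0,-0.1475,0,0,0,1],
    [0,0,-0.1475,0,0,0,1],
    [0,0,-0.1475,0,0,0,1],
    [0,0,-0.1475,0,0,0,1],
    [0,0,-0.1475,0,0,0,1]
  ]
}}

```text
clock: 4.1
position: [0.0287, -0.5134, 0.3559]
tcp_rot: [-0.0, 0.829, 0.559, 0.0]
ft_force: [0.6, 0.0, 0.2]
finger_gap: 0.0854
```

```bash
python3 go.py 450 -280 356 67.4;python3 - <<'E'
from go import *
s,Rt=now();print(Rt.inv().apply([168.5,541.5,-60]))
E
```

```text
t 4.1 pos [  28.7 -513.4  355.9] theta 67.91 z [-3.e-04  5.e-04 -1.e+00] q [-96.  11.  10.  89.  -0.  16.] F [0.6 0.  0.2] gap 0.0854
shift tool mm [ 3.747e+02  3.026e+02 -1.000e-01] rows@40 9.4
turn [-0.0005 -0.0004  0.0089]
[565.09769012 -47.45285742  60.227294  ]
```

Emit:
{"api": "play_rows", "payload": {
  "increments": [
    [0,0,0.009,20,16,0,1],
    [0,0,0,35.5,28.7,0,1],
    [0,0,0,40,32.4,0,1],
    [0,0,0,40,32.4,0,1],
    [0,0,0,40,32.4,0,1],
    [0,0,0,40,32.4,0,1],
    [0,0,0,40,32.4,0,1],
    [0,0,0,40,32.4,0,1],
    [0,0,0,40,32.4,0,1],
    [0,0,0,38,30,0,1]
  ]
}}

```text
clock: 5.1
position: [0.4444, -0.2903, 0.3558]
tcp_rot: [-0.0, 0.834, 0.552, -0.0]
ft_force: [-0.3, -1.1, 0.4]
finger_gap: 0.0856
```

```bash
python3 go.py 618.5 261.5 296 67.4
```

```text
t 5.1 pos [ 444.4 -290.3  355.8] theta 67.06 z [-6.e-04 -1.e-04 -1.e+00] q [-42.  12.  12.  90.  -0.  71.] F [-0.3 -1.1  0.4] gap 0.0856
shift tool mm [576.  -54.7  59.7] rows@40 14.4
turn [-0.0006  0.0003 -0.0059]
```

Emit:
{"api": "play_rows", "payload": {
  "increments": [
    [0,0,0,43,-3.6,0,1],
    [0,0,0,45,-3.8,0,1],
    [0,0,0,45,-3.8,0,1],
    [0,0,0,45,-3.8,0,1],
    [0,0,0,45,-3.8,0,1],
    [0,0,0,45,-3.8,0,1],
    [0,0,0,45,-3.8,0,1],
    [0,0,0,45,-3.8,0,1],
    [0,0,0,45,-3.8,10,1],
    [0,0,0,45,-3.8,20,1],
    [0,0,0,45,-3.8,30,1],
    [0,0,0,45,-3.8,30,1],
    [0,0,0,25,-3,20,1],
    [0,0,0,0,0,0,1],
    [0,0,0,0,0,0,1],
    [0,0,0,0,0,0,1]
  ]
}}

```text
clock: 6.7
position: [0.6156, 0.238, 0.2514]
tcp_rot: [0.0, 0.834, 0.552, 0.0]
ft_force: [-0.5, 0.1, 1.2]
finger_gap: 0.0851
```

```bash
python3 go.py 618.5 261.5 130 67.4;python3 - <<'E'
from fit import *
for n in('top','scene'):
    p,d=shot(n); cv2.imwrite(f'pics/{n}1.png',p)
E
```

```text
t 6.7 pos [615.6 238.  251.4] theta 67.02 z [ 6.e-04 -2.e-04 -1.e+00] q [ 14.  26.  17.  81.  -0. 127.] F [-0.5  0.1  1.2] gap 0.0851
shift tool mm [ 22.7  -6.6 121.4] rows@40 3.0
turn [ 0.0007 -0.0001 -0.0067]
```

View pics/top1.png

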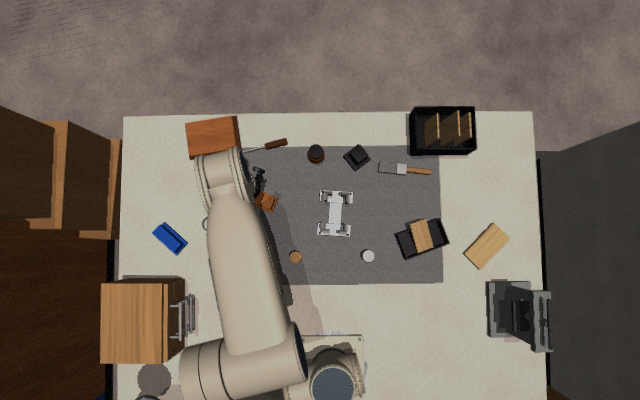

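View pics/scene1.png

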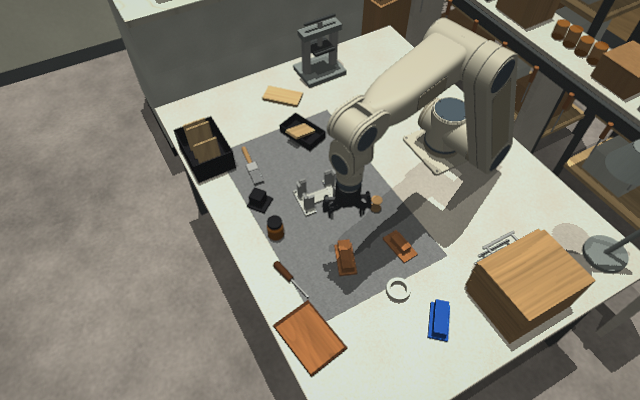

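Emit:
{"api": "play_rows", "payload": {
  "increments": [
    [0,0,-0.007,22.7,-6.6,40,1],
    [0,0,0,0,0,40,1],
    [0,0,0,0,0,40,1],
    [0,0,0,0,0,21,1],
    [0,0,0,0,0,0,1],
    [0,0,0,0,0,0,1],
    [0,0,0,0,0,0,1]
  ]
}}

```text
clock: 7.5
position: [0.6193, 0.2621, 0.1119]
tcp_rot: [0.001, 0.832, 0.555, 0.001]
ft_force: [0.5, 0.9, -0.2]
finger_gap: 0.0855
```

```bash
python3 go.py 618.5 261.5 40 67.4;python3 - <<'E'
from fit import *
p,d=shot('scene'); 
cv2.imwrite(f'pics/s2.png',cv2.resize(p[190:290,290:410],None,fx=6,fy=6,interpolation=cv2.INTER_CUBIC))
p,d=shot('top')
cv2.imwrite(f'pics/t2.png',cv2.resize(p[160:240,220:320],None,fx=6,fy=6,interpolation=cv2.INTER_CUBIC))
E
```

```text
t 7.5 pos [619.3 262.1 111.9] theta 67.42 z [ 3.e-03  7.e-04 -1.e+00] q [ 16.  30.   4.  64.  -0. 128.] F [ 0.5  0.9 -0.2] gap 0.0855
shift tool mm [-1.  -0.7 71.9] rows@40 1.8
turn [ 0.0025 -0.0018  0.0003]
```

View pics/s2.png

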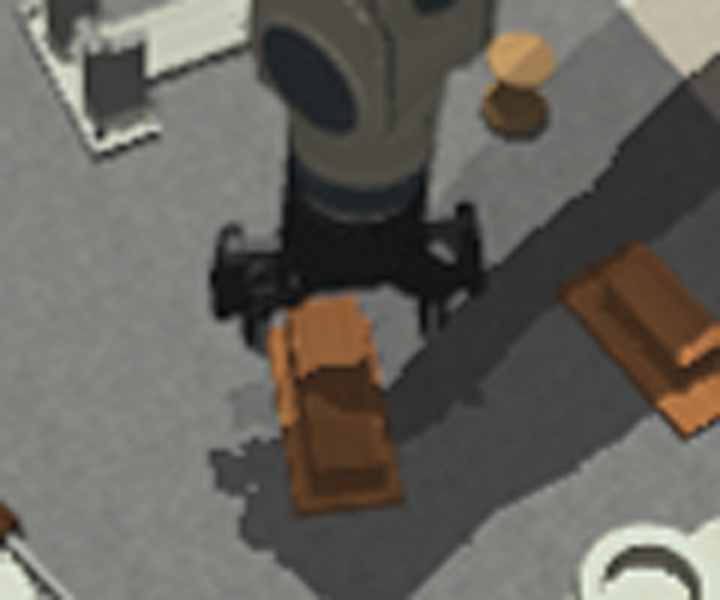

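View pics/t2.png

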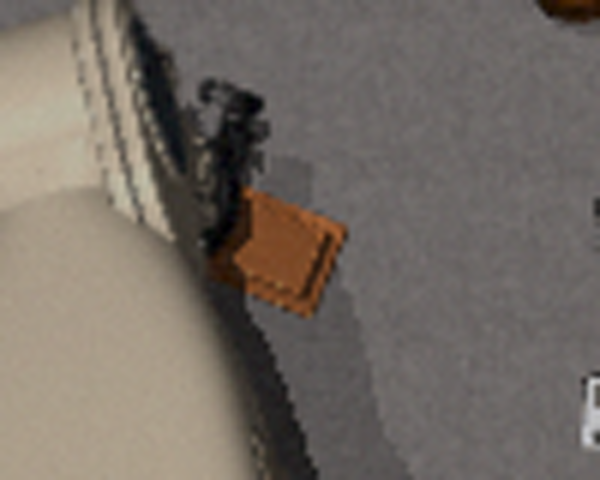

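The open jaws straddle the block at crop (330,320) and the long axes are aligned. I descend and grip.

Emit:
{"api": "play_rows", "payload": {
  "increments": [
    [0.002,-0.002,0,-1,-0.7,30,1],
    [0,0,0,0,0,25,1],
    [0,0,0,0,0,12,1],
    [0,0,0,0,0,5,1],
    [0,0,0,0,0,0,1],
    [0,0,0,0,0,0,-1],
    [0,0,0,0,0,0,-1],
    [0,0,0,0,0,0,-1],
    [0,0,0,0,0,0,-1],
    [0,0,0,0,0,0,-1],
    [0,0,0,0,0,0,-1],
    [0,0,0,0,0,0,-1]
  ],
  "squeeze": 60
}}

```text
clock: 8.8
position: [0.6177, 0.2617, 0.0387]
tcp_rot: [0.0, 0.832, 0.555, -0.001]
ft_force: [1.2, 0.1, 5.3]
finger_gap: 0.0412
```

```bash
python3 go.py 618.5 261.5 40 67.4
```

```text
t 8.8 pos [617.7 261.7  38.7] theta 67.45 z [-1.e-03 -9.e-04 -1.e+00] q [ 16.  34.  -2.  55.  -0. 128.] F [1.2 0.1 5.3] gap 0.0412
shift tool mm [ 0.2  0.8 -1.3] rows@40 0.0
turn [-0.0006  0.0012  0.0009]
```

Gap 41.2 mm, so the core is held. Lifting and turning.

Emit:
{"api": "play_rows", "payload": {
  "increments": [
    [0,0,0,0,0,-10,-1],
    [0,0,0,0,0,-25,-1],
    [0,0,0,0,0,-35,-1],
    [0,0,-0.07,0,0,-35,-1],
    [0,0,-0.138,0,0,-25,-1],
    [0,0,-0.138,0,0,0,-1],
    [0,0,-0.138,0,0,0,-1],
    [0,0,-0.138,0,0,0,-1],
    [0,0,-0.138,0,0,0,-1],
    [0,0,-0.138,0,0,0,-1],
    [0,0,-0.138,0,0,0,-1],
    [0,0,-0.138,0,0,0,-1],
    [0,0,-0.138,0,0,0,-1],
    [0,0,-0.138,0,0,0,-1],
    [0,0,-0.138,0,0,0,-1],
    [0,0,-0.138,0,0,0,-1],
    [0,0,-0.138,0,0,0,-1],
    [0,0,-0.138,0,0,0,-1],
    [0,0,0,0,0,0,-1],
    [0,0,0,0,0,0,-1]
  ]
}}

```text
clock: 10.8
position: [0.6172, 0.2617, 0.1676]
tcp_rot: [-0.002, -0.017, 1.0, -0.001]
ft_force: [0.1, -0.3, -3.5]
finger_gap: 0.0407
```

```bash
python3 go.py 563.6 -20.2 170 174.4
```

```text
t 10.8 pos [617.2 261.7 167.6] theta -178.07 z [-0.0034 -0.0014 -1.    ] q [16. 29. 10. 71. -0. 14.] F [ 0.1 -0.3 -3.5] gap 0.0407
shift tool mm [  63.1 -279.9   -1.8] rows@40 7.0
turn [-0.0015 -0.0034  0.1314]
```

Emit:
{"api": "play_rows", "payload": {
  "increments": [
    [0,0,0,5,-20,0,-1],
    [0,0,0,9,-40,0,-1],
    [0,0,0,9,-40,0,-1],
    [0,0,0,9,-40,0,-1],
    [0,0,0,9,-40,0,-1],
    [0,0,0,9,-40,0,-1],
    [0,0,0,8,-37,0,-1],
    [0,0,0,5,-23,0,-1],
    [0,-0.003,0.065,0,0,0,-1],
    [0,0,0.066,0,0,0,-1],
    [0,0,0,0,0,0,-1],
    [0,0,0,0,0,0,-1],
    [0,0,0,0,0,0,-1]
  ]
}}

```text
clock: 12.1
position: [0.565, -0.0203, 0.1681]
tcp_rot: [-0.0, 0.046, 0.999, -0.001]
ft_force: [0.1, 0.2, -3.0]
finger_gap: 0.0412
```

```bash
python3 go.py 563.6 -20.2 170 174.4; python3 - <<'E'
from fit import *
for n in('top','scene'):
    p,d=shot(n); 
    u,v=(270,140) if n=='top' else (260,120)
    cv2.imwrite(f'pics/{n}3.png',cv2.resize(p[v:v+110,u:u+140],None,fx=5,fy=5,interpolation=cv2.INTER_CUBIC))
E
```

```text
t 12.1 pos [565.  -20.3 168.1] theta 174.69 z [-1.0e-04 -1.3e-03 -1.0e+00] q [-11.  19.  -7.  65.  -0.  -5.] F [ 0.1  0.2 -3. ] gap 0.0412
shift tool mm [ 1.4 -0.1 -1.9] rows@40 0.0
turn [-0.0013  0.      0.0051]
```

View pics/top3.png

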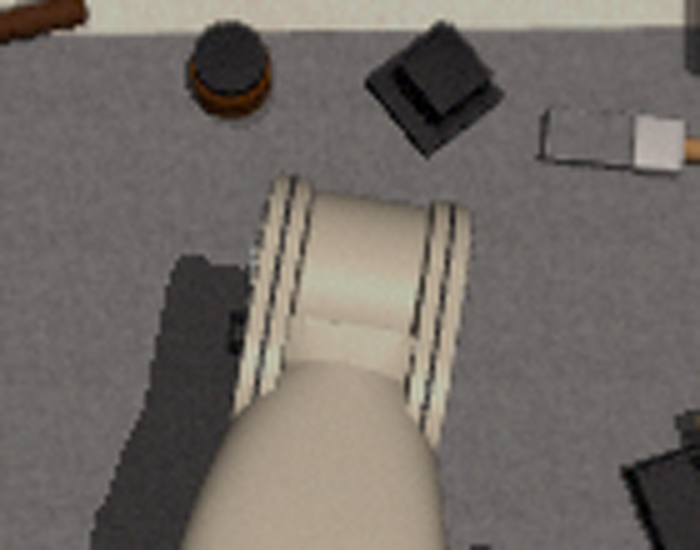

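View pics/scene3.png

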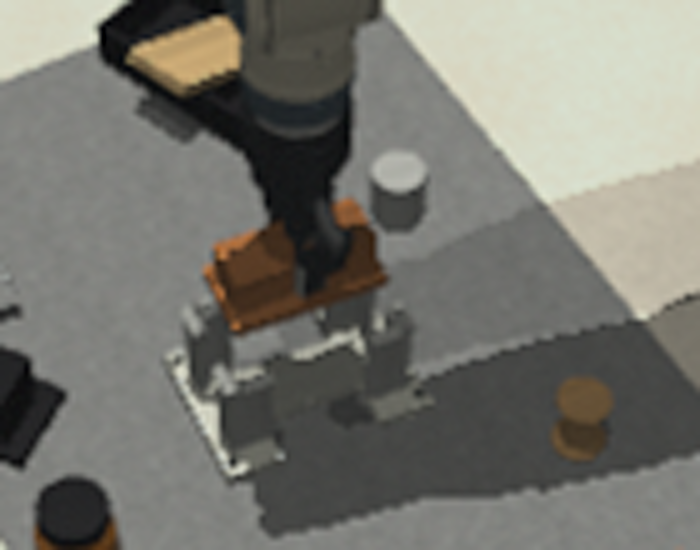

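```bash
python3 - <<'E'
from fit import *
# initial images are overwritten; use saved PNGs with z=const plane intersection
def rays(n):
    return xyz(n,np.ones((400,640)))
def plane(n,uv,z):
    c=camera_params(n);K=np.array([[c['fx'],0,c['cx']],[0,c['fy'],c['cy']],[0,0,1.]])
    q=cv2.undistortPoints(np.array(uv,float).reshape(-1,1,2),K,np.array([c['k1'],0,0,0.])).reshape(-1,2)
    Rm=cv2.Rodrigues(np.array(c['rvec'],float))[0];C=-Rm.T@np.array(c['tvec']).reshape(3)
    D=np.c_[q,np.ones(len(q))]@Rm
    return C+D*((z-C[2])/D[:,2])[:,None]
p=cv2.imread('pics/top0.png'); 
cv2.imwrite('pics/jig.png',cv2.resize(p[182:244,305:365],None,fx=9,fy=9,interpolation=cv2.INTER_CUBIC))
s=cv2.imread('pics/scene0.png');
cv2.imwrite('pics/jigs.png',cv2.resize(s[160:225,280:360],None,fx=9,fy=9,interpolation=cv2.INTER_CUBIC))
for n,im,roi in(('top',p,(310,360,182,244)),('scene',s,(285,352,165,222))):
    m=np.zeros((400,640),np.uint8);u0,u1,v0,v1=roi
    m[v0:v1,u0:u1]=(im[v0:v1,u0:u1].min(2)>150)
    v,u=np.nonzero(m); Q=plane(n,np.c_[u,v],.012); print(n,len(u),rect(Q))
E
```

```text
top 653 (array([564.9, -20.9]), array([122.6, 165.9]), np.float32(-5.06))
scene 304 (array([559.8, -29. ]), array([144.3, 167.7]), np.float32(-5.12))
```

View pics/jig.png

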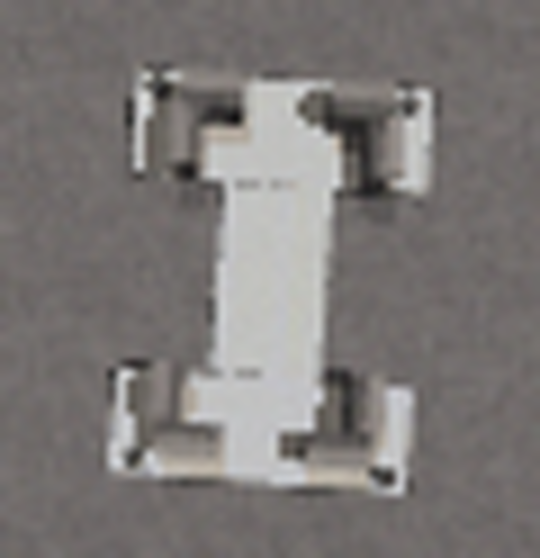

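View pics/jigs.png

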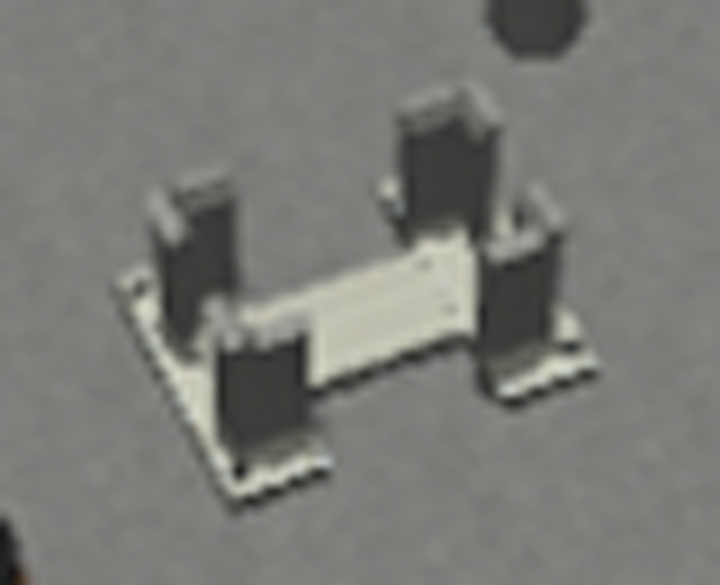

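```bash
cat > pl.py <<'E'
from fit import *
def plane(n,uv,z):
    c=camera_params(n);K=np.array([[c['fx'],0,c['cx']],[0,c['fy'],c['cy']],[0,0,1.]])
    q=cv2.undistortPoints(np.array(uv,float).reshape(-1,1,2),K,np.array([c['k1'],0,0,0.])).reshape(-1,2)
    Rm=cv2.Rodrigues(np.array(c['rvec'],float))[0];C=-Rm.T@np.array(c['tvec']).reshape(3)
    D=np.c_[q,np.ones(len(q))]@Rm
    return C+D*((z-C[2])/D[:,2])[:,None]
def proj(n,P):
    c=camera_params(n);K=np.array([[c['fx'],0,c['cx']],[0,c['fy'],c['cy']],[0,0,1.]])
    return cv2.projectPoints(np.array(P,float),c['rvec'],c['tvec'],K,np.array([c['k1'],0,0,0.]))[0].reshape(-1,2)
def boxpts(c,yaw,lx,ly,z):
    t=np.radians(yaw);a=np.array([np.cos(t),np.sin(t)]);b=np.array([-a[1],a[0]])
    return np.array([[*(np.array(c)+sx*lx/2*a+sy*ly/2*b),z] for sx,sy in((1,1),(1,-1),(-1,-1),(-1,1))])
def overlay(img,n,items,roi,f,out):
    u0,v0,w,h=roi; im=cv2.resize(img[v0:v0+h,u0:u0+w],None,fx=f,fy=f,interpolation=cv2.INTER_CUBIC)
    for P,col in items:
        q=((proj(n,P)-[u0,v0]+.5)*f).astype(int); cv2.polylines(im,[q],True,col,1)
    cv2.imwrite(out,im)
E
python3 - <<'E'
from pl import *
p,_=load('scene')
# scene bias: jig shift in scene frame unknown; show with top-est jig and shift (-3,+2.5)mm
b=np.array([-.0030,.0035])
J=np.array([.5649,-.0209])+b
C=np.array([.565,-.0203])
s0=cv2.imread('pics/scene0.png')
it=[(boxpts(J,-5.1,.168,.124,.012),(0,0,255)),(boxpts(J,-5.1,.168,.124,.0),(255,0,0)),(boxpts(J,-5.1,.136,.076,.088),(0,255,0))]
overlay(s0,'scene',it,(270,150,100,80),8,'pics/o1.png')
z=.1681-.040
it2=[(boxpts(C,-5.3,.120,.062,z),(0,0,255)),(boxpts(C,-5.3,.120,.062,z+.012),(0,255,0)),(boxpts(C,-5.3,.110,.042,z+.046),(255,0,0))]
overlay(p,'scene',it2,(270,140,100,80),8,'pics/o2.png')
E
```

```text
(no output)
```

View pics/o1.png

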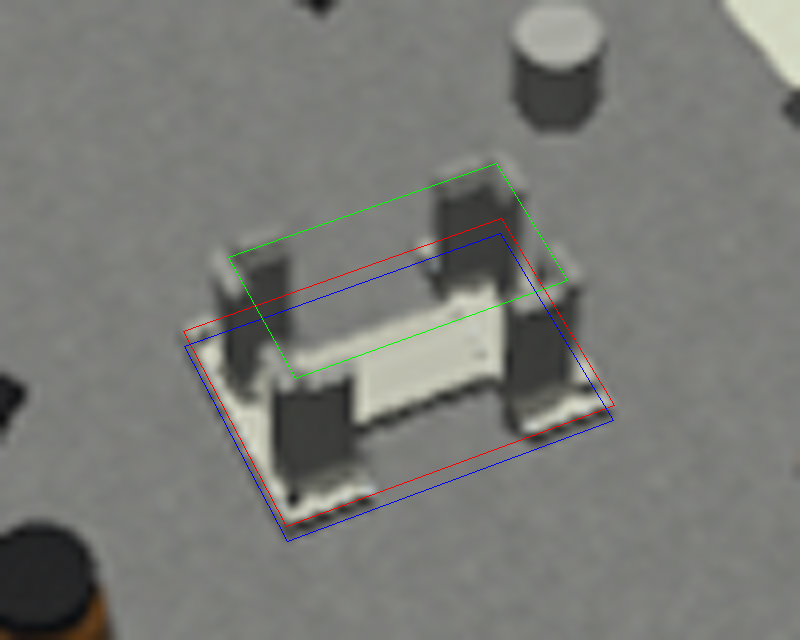

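View pics/o2.png

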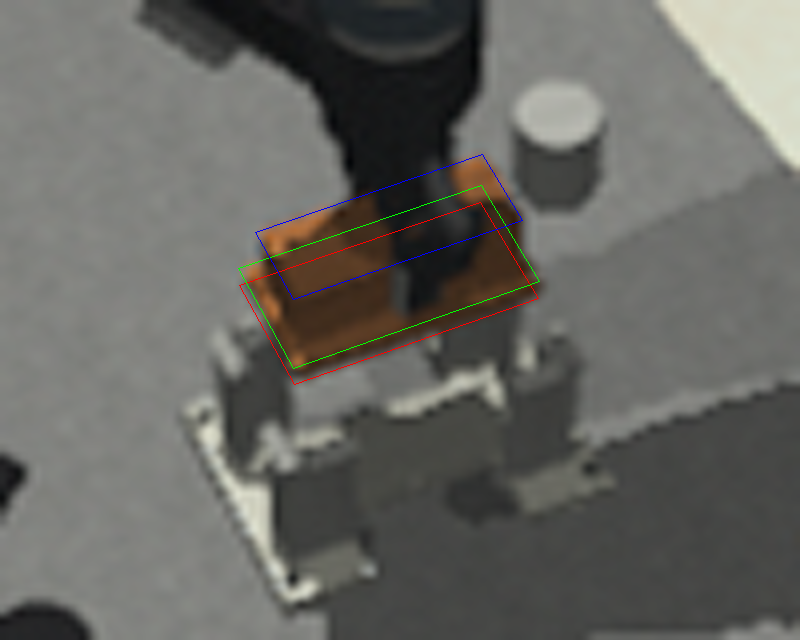

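```bash
cat > corefit.py <<'E'
from pl import *
from scipy.optimize import minimize
def sil(n,polys,f=4,roi=(270,130,120,100)):
    u0,v0,w,h=roi; pts=np.vstack([proj(n,P) for P in polys]); q=((pts-[u0,v0]+.5)*f).astype(np.float32)
    m=np.zeros((h*f,w*f),np.uint8); cv2.fillConvexPoly(m,cv2.convexHull(q).astype(np.int32).reshape(-1,2),1); return m
def fit(n,img,mk,z,yaw,c0,roi=(270,130,120,100),f=4,huelo=5,huehi=25):
    u0,v0,w,h=roi; im=cv2.resize(img[v0:v0+h,u0:u0+w],None,fx=f,fy=f,interpolation=cv2.INTER_LINEAR)
    hsv=cv2.cvtColor(im,cv2.COLOR_BGR2HSV); o=((hsv[...,0]>=huelo)&(hsv[...,0]<=huehi)&(hsv[...,1]>90)&(hsv[...,2]>45)).astype(np.uint8)
    k,l,st,_=cv2.connectedComponentsWithStats(o); o=(l==1+np.argmax(st[1:,4])).astype(np.uint8)
    dark=(im.max(2)<70).astype(np.uint8)
    best=[]
    for dx in np.arange(-6,6.1,1):
        for dy in np.arange(-6,6.1,1):
            m=sil(n,mk(np.array(c0)+[dx/1000,dy/1000],z,yaw),f,roi)
            cost=(o&(1-m)).sum()+((1-o)&(1-dark)&m).sum()
            best.append((cost,dx,dy))
    best.sort(); return best[:6],o.sum()
def core(c,z,yaw): return [boxpts(c,yaw,.120,.062,z),boxpts(c,yaw,.120,.062,z+.012),boxpts(c,yaw,.110,.042,z+.046)]
if __name__=='__main__':
    p,_=load('scene')
    for z in(.126,.128,.130): print(z,fit('scene',p,core,z,-5.3,(.565,-.0203)))
    s0=cv2.imread('pics/scene0.png'); 
    print(fit('scene',s0,core,0,67.4,(.6185,.2615),roi=(300,220,100,80)))
    t0=cv2.imread('pics/top0.png'); 
    print(fit('top',t0,core,0,67.4,(.6185,.2615),roi=(220,170,80,60)))
E
python3 corefit.py
```

```text
0.126 ([(np.uint64(882), np.float64(-2.0), np.float64(-4.0)), (np.uint64(909), np.float64(-3.0), np.float64(-4.0)), (np.uint64(915), np.float64(-2.0), np.float64(-3.0)), (np.uint64(918), np.float64(-3.0), np.float64(-5.0)), (np.uint64(918), np.float64(-1.0), np.float64(-2.0)), (np.uint64(923), np.float64(-4.0), np.float64(-3.0))], np.uint64(6981))
0.128 ([(np.uint64(911), np.float64(0.0), np.float64(-2.0)), (np.uint64(922), np.float64(-1.0), np.float64(-2.0)), (np.uint64(932), np.float64(-2.0), np.float64(-3.0)), (np.uint64(932), np.float64(-1.0), np.float64(-3.0)), (np.uint64(935), np.float64(-2.0), np.float64(-2.0)), (np.uint64(946), np.float64(-3.0), np.float64(-3.0))], np.uint64(6981))
0.13 ([(np.uint64(938), np.float64(-1.0), np.float64(-1.0)), (np.uint64(940), np.float64(1.0), np.float64(-1.0)), (np.uint64(946), np.float64(-2.0), np.float64(-1.0)), (np.uint64(946), np.float64(0.0), np.float64(-2.0)), (np.uint64(958), np.float64(0.0), np.float64(1.0)), (np.uint64(958), np.float64(1.0), np.float64(0.0))], np.uint64(6981))
([(np.uint64(688), np.float64(-2.0), np.float64(-2.0)), (np.uint64(738), np.float64(-3.0), np.float64(-2.0)), (np.uint64(751), np.float64(-2.0), np.float64(-3.0)), (np.uint64(769), np.float64(-2.0), np.float64(-1.0)), (np.uint64(780), np.float64(-2.0), np.float64(0.0)), (np.uint64(792), np.float64(-4.0), np.float64(-2.0))], np.uint64(9712))
([(np.uint64(242), np.float64(2.0), np.float64(-1.0)), (np.uint64(262), np.float64(2.0), np.float64(-2.0)), (np.uint64(340), np.float64(1.0), np.float64(-2.0)), (np.uint64(352), np.float64(1.0), np.float64(-3.0)), (np.uint64(354), np.float64(2.0), np.float64(0.0)), (np.uint64(374), np.float64(2.0), np.float64(-3.0))], np.uint64(8796))
```

Emit:
{"api": "play_rows", "payload": {
  "increments": [
    [0,0,-0.004,2.7,2.6,15,-1],
    [0,0,0,0,0,15,-1],
    [0,0,0,0,0,4,-1],
    [0,0,0,0,0,0,-1],
    [0,0,0,0,0,0,-1],
    [0,0,0,0,0,0,-1]
  ]
}}

```text
clock: 12.8
position: [0.5629, -0.0177, 0.1347]
tcp_rot: [0.001, 0.045, 0.999, -0.001]
ft_force: [-0.3, 0.1, -3.4]
finger_gap: 0.0413
```

```bash
python3 go.py 562.5 -17.5 134 174.9; python3 - <<'E'
from corefit import *
p,_=shot('scene')
s,Rt=__import__('go').now(); c=s['position'][:2]; z=s['position'][2]-.040
print(fit('scene',p,core,z,-5.2,c))
cv2.imwrite('pics/s4.png',cv2.resize(p[140:230,270:370],None,fx=8,fy=8,interpolation=cv2.INTER_CUBIC))
E
```

```text
t 12.8 pos [562.9 -17.7 134.7] theta 174.88 z [ 0.0011 -0.0015 -1.    ] q [-10.  20. -10.  60.  -0.  -5.] F [-0.3  0.1 -3.4] gap 0.0413
shift tool mm [0.5 0.2 0.7] rows@40 0.0
turn [-0.0014  0.0012 -0.0003]
([(np.uint64(830), np.float64(0.0), np.float64(-2.0)), (np.uint64(843), np.float64(-1.0), np.float64(-2.0)), (np.uint64(843), np.float64(0.0), np.float64(-3.0)), (np.uint64(846), np.float64(-1.0), np.float64(-3.0)), (np.uint64(854), np.float64(-2.0), np.float64(-1.0)), (np.uint64(860), np.float64(-2.0), np.float64(-3.0))], np.uint64(6783))
```

View pics/s4.png

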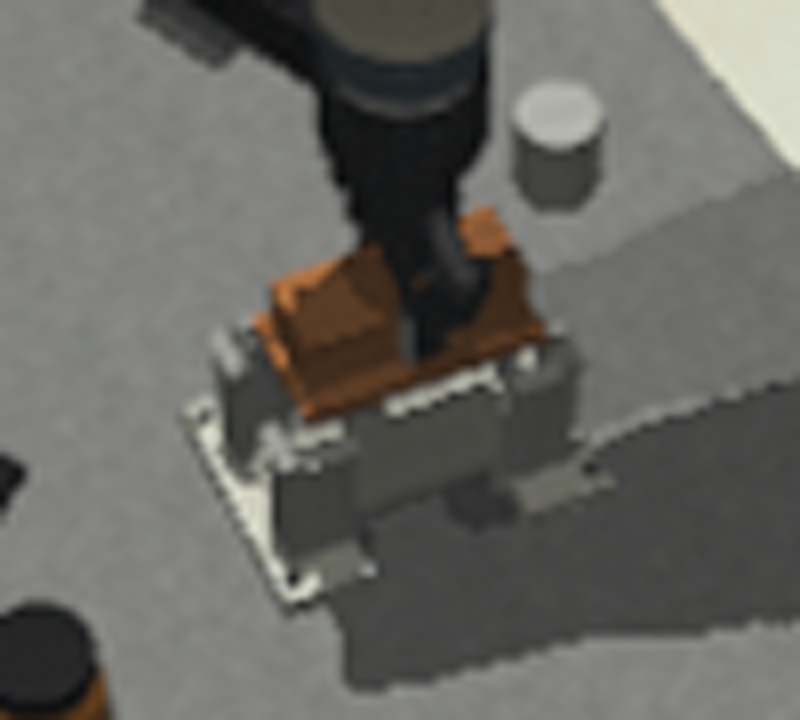

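```bash
python3 - <<'E'
from corefit import *
p,_=load('scene')
s,Rt=__import__('go').now(); c=s['position'][:2]
J=np.array([.5619,-.0174])
it=[(boxpts(J,-5.1,.168,.124,.012),(0,0,255)),(boxpts(J,-5.1,.136,.076,.088),(0,255,0)),(boxpts(J,-5.1,.126,.066,.078),(255,255,0)),(boxpts(c+[0,-.002],-5.2,.120,.062,.0947),(255,0,255)),(boxpts(c+[0,-.002],-5.2,.120,.062,.088),(255,0,0))]
overlay(p,'scene',it,(290,160,70,65),12,'pics/o3.png')
E
```

```text
(no output)
```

View pics/o3.png

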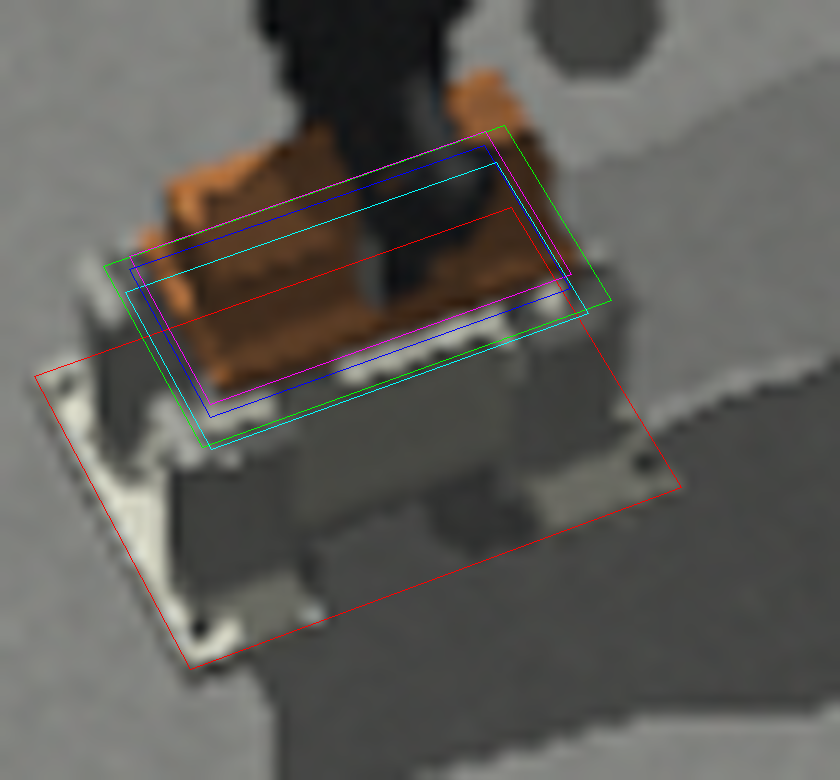

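The core sits over the posts' lead-in, within about 3 mm of centre. I nudge it +1.5 mm in y and lower it in small steps, watching the side force.

Emit:
{"api": "play_rows", "payload": {
  "increments": [
    [0,0,0,0.5,1.5,4,-1],
    [0,0,0,0,0,4,-1],
    [0,0,0,0,0,4,-1],
    [0,0,0,0,0,4,-1],
    [0,0,0,0,0,0,-1],
    [0,0,0,0,0,0,-1]
  ]
}}

```text
clock: 13.45
position: [0.5623, -0.0172, 0.1178]
tcp_rot: [0.0, 0.045, 0.999, -0.002]
ft_force: [-0.6, -6.0, -3.6]
finger_gap: 0.041
```

```bash
python3 go.py 562.5 -16 118 174.9;python3 -c "
from go import *
print(state()['ft_torque'].round(2))"
```

```text
t 13.45 pos [562.3 -17.2 117.8] theta 174.84 z [ 1.0e-04 -3.5e-03 -1.0e+00] q [-10.  20. -12.  58.  -0.  -5.] F [-0.6 -6.  -3.6] gap 0.041
shift tool mm [-0.   1.2 -0.2] rows@40 0.0
turn [-0.0034  0.0004 -0.001 ]
[-1.24  0.01  0.09]
```

Emit:
{"api": "play_rows", "payload": {
  "increments": [
    [-0.002,0,0,0,-1.5,0,-1],
    [0,0,0,0,-1.3,0,-1],
    [0,0,0,0,0,6,-1],
    [0,0,0,0,0,8,-1],
    [0,0,0,0,0,8,-1],
    [0,0,0,0,0,0,-1],
    [0,0,0,0,0,0,-1]
  ]
}}

```text
clock: 14.15
position: [0.5617, -0.0188, 0.0956]
tcp_rot: [-0.0, 0.045, 0.999, 0.0]
ft_force: [0.3, 0.3, -3.3]
finger_gap: 0.041
```

```bash
python3 go.py 562.3 -19.1 52 174.9;python3 -c "
from go import *
print(state()['ft_torque'].round(2))"
```

```text
t 14.15 pos [561.7 -18.8  95.6] theta 174.89 z [-7.e-04  9.e-04 -1.e+00] q [-10.  21. -14.  55.   0.  -5.] F [ 0.3  0.3 -3.3] gap 0.041
shift tool mm [-0.6 -0.3 43.6] rows@40 1.1
turn [ 0.0008 -0.0008 -0.0002]
[-0.02 -0.01 -0.01]
```

Emit:
{"api": "play_rows", "payload": {
  "increments": [
    [0,0,0,0,-0.3,10,-1],
    [0,0,0,0,0,10,-1],
    [0,0,0,0,0,10,-1],
    [0,0,0,0,0,8,-1],
    [0,0,0,0,0,4,-1],
    [0,0,0,0,0,1,-1],
    [0,0,0,0,0,0,-1],
    [0,0,0,0,0,0,-1]
  ]
}}

```text
clock: 14.95
position: [0.5622, -0.0193, 0.0533]
tcp_rot: [0.0, 0.045, 0.999, 0.0]
ft_force: [-0.3, 0.3, -3.3]
finger_gap: 0.0413
```

```bash
python3 go.py 562.3 -19.1 51 174.9;python3 -c "
from go import *
print(state()['ft_torque'].round(2))"
```

```text
t 14.95 pos [562.2 -19.3  53.3] theta 174.88 z [ 8.e-04  6.e-04 -1.e+00] q [-11.  24. -17.  49.   0.  -5.] F [-0.3  0.3 -3.3] gap 0.0413
shift tool mm [-0.1  0.2  2.3] rows@40 0.1
turn [ 0.0007  0.0007 -0.0003]
[-0.03 -0.    0.02]
```

Emit:
{"api": "play_rows", "payload": {
  "increments": [
    [0,0,0,0,0,1,-1],
    [0,0,0,0,0,1,-1],
    [0,0,0,0,0,0.7,-1],
    [0,0,0,0,0,0,-1],
    [0,0,0,0,0,0,-1]
  ]
}}

```text
clock: 15.45
position: [0.5619, -0.0192, 0.0507]
tcp_rot: [0.0, 0.045, 0.999, 0.0]
ft_force: [-1.8, 0.7, 3.0]
finger_gap: 0.0412
```

Emit:
{"api": "play_rows", "payload": {
  "increments": [
    [0,0,0,0,0,0,1],
    [0,0,0,0,0,0,1],
    [0,0,0,0,0,0,1],
    [0,0,0,0,0,0,1],
    [0,0,0,0,0,0,1],
    [0,0,0,0,0,-10,1],
    [0,0,0,0,0,-20,1],
    [0,0,0,0,0,-40,1],
    [0,0,0,0,0,-40,1],
    [0,0,0,0,0,-40,1]
  ]
}}

```text
clock: 16.45
position: [0.5616, -0.0193, 0.2027]
tcp_rot: [0.0, 0.045, 0.999, 0.0]
ft_force: [1.1, -0.5, -0.6]
finger_gap: 0.0852
```

```bash
python3 go.py 562.3 -19.1 51 174.9; python3 - <<'E'
from pl import *
p,d=shot('scene')
cv2.imwrite('pics/s5.png',cv2.resize(p[150:230,270:370],None,fx=7,fy=7,interpolation=cv2.INTER_CUBIC))
E
```

```text
t 16.45 pos [561.6 -19.3 202.7] theta 174.88 z [ 5.e-04  6.e-04 -1.e+00] q [-11.  17.  -3.  69.   0.  -5.] F [ 1.1 -0.5 -0.6] gap 0.0852
shift tool mm [-6.000e-01  1.000e-01  1.517e+02] rows@40 3.8
turn [ 0.0007  0.0005 -0.0004]
```

View pics/s5.png

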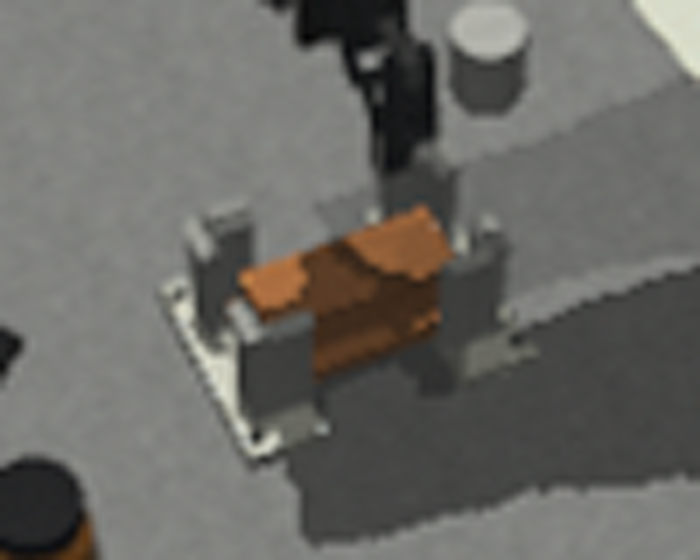

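The core is in, flat in the pocket. Next: approach the spacer along its face normal, using the camera-to-robot offset learned at the grasp and at the post wall, about (-2.6, +1.9) mm.

```bash
python3 go.py 437 -346 190 -160.5
```

```text
t 16.5 pos [563.6 -19.6 209.4] theta 174.89 z [ 0.0094 -0.001  -1.    ] q [-11.  17.  -3.  70.   0.  -5.] F [ 0.5 -0.1  4.9] gap 0.0854
shift tool mm [  97.2 -336.4   18.6] rows@40 8.4
turn [-0.0022  0.0093 -0.4296]
```

Emit:
{"api": "play_rows", "payload": {
  "increments": [
    [0,0,0,5,-18,0,1],
    [0,0,0,11.5,-40,0,1],
    [0,0,0,11.5,-40,0,1],
    [0,0,0,11.5,-40,0,1],
    [0,0,0,11.5,-40,0,1],
    [0,0,0,11.5,-40,0,1],
    [0,0,0,11.5,-40,0,1],
    [0,0,0,11.5,-40,0,1],
    [0,0,0,11.5,-38,0,1],
    [0,0,-0.143,0,0,0,1],
    [0,0,-0.143,0,0,0,1],
    [0,0,-0.143,0,0,0,1],
    [0,-0.128,0,0,0,0,1],
    [0,-0.128,0,0,0,0,1],
    [0,-0.128,0,0,0,0,1],
    [0,0,0,0,0,0,1],
    [0,0,0,0,0,0,1],
    [0,0,0,0,0,0,1]
  ]
}}

```text
clock: 18.3
position: [0.4356, -0.3455, 0.2005]
tcp_rot: [0.187, -0.166, 0.968, 0.032]
ft_force: [0.3, 0.2, 0.4]
finger_gap: 0.0853
```

```bash
cat > go2.py <<'E'
from go import *
def brd(yaw,tilt,flip=True):
    a=np.radians(yaw);t=np.radians(tilt); bx=np.array([np.cos(a)*np.cos(t),np.sin(a)*np.cos(t),np.sin(t)]); by=np.array([-np.sin(a),np.cos(a),0]); n=np.cross(bx,by)
    return R.from_matrix(np.c_[-bx,by,-n]),n
if __name__=='__main__':
    s,Rt=now(); B,n=brd(19.5,22.0)
    c=np.array([472.2,-333.6,38.6]); off=float(sys.argv[1])
    g=c+n*off
    print('pos',(s['position']*1000).round(1),'q',np.degrees(s['joint_pos']).round(),'F',s['ft_force'].round(1),'target',g.round(1))
    print('turn',(Rt.inv()*B).as_rotvec().round(4),'shift now-axes',Rt.inv().apply(g-s['position']*1000).round(1),'target-axes',B.inv().apply(g-s['position']*1000).round(1))
E
python3 go2.py 100; python3 go2.py 0
```

```text
pos [ 435.6 -345.5  200.5] q [-57.  12. -14.  59.  21. -76.] F [0.3 0.2 0.4] target [ 436.9 -346.1  131.3]
turn [-0.0003 -0.0016 -0.0003] shift now-axes [24.9 -1.  64.6] target-axes [25.  -1.  64.5]
pos [ 435.6 -345.5  200.5] q [-57.  12. -14.  59.  21. -76.] F [0.3 0.2 0.4] target [ 472.2 -333.6   38.6]
turn [-0.0003 -0.0016 -0.0003] shift now-axes [ 24.7  -1.  164.6] target-axes [ 25.   -1.  164.5]
```

Emit:
{"api": "play_rows", "payload": {
  "increments": [
    [0,0,0,25,-1,10,1],
    [0,0,0,0,0,35,1],
    [0,0,0,0,0,40,1],
    [0,0,0,0,0,29,1],
    [0,0,0,0,0,0,1],
    [0,0,0,0,0,0,1],
    [0,0,0,0,0,0,1]
  ]
}}

```text
clock: 19.0
position: [0.4546, -0.3404, 0.0866]
tcp_rot: [0.188, -0.166, 0.967, 0.032]
ft_force: [-0.1, -0.5, 0.1]
finger_gap: 0.0855
```

```bash
python3 go2.py 0; python3 - <<'E'
from pl import *
p,d=shot('scene')
cv2.imwrite('pics/s6.png',cv2.resize(p[95:165,250:350],None,fx=7,fy=7,interpolation=cv2.INTER_CUBIC))
p,d=shot('top')
cv2.imwrite('pics/t6.png',cv2.resize(p[200:280,380:480],None,fx=7,fy=7,interpolation=cv2.INTER_CUBIC))
E
```

```text
pos [ 454.6 -340.4   86.6] q [-55.  18. -24.  42.  21. -74.] F [-0.1 -0.5  0.1] target [ 472.2 -333.6   38.6]
turn [-0.0015  0.0005  0.0005] shift now-axes [ 0.6  0.6 51.6] target-axes [ 0.6  0.5 51.6]
```

View pics/s6.png

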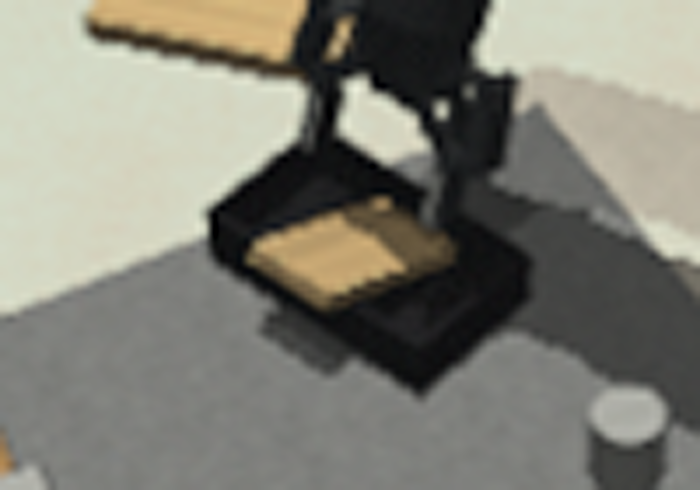

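View pics/t6.png

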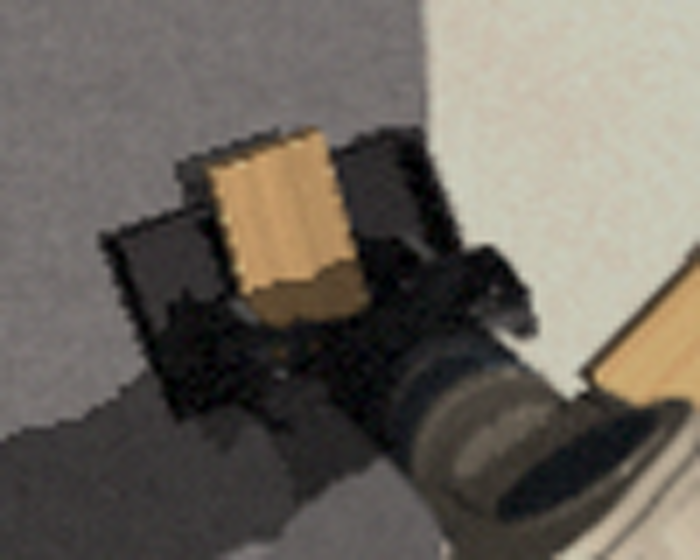

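The fingers straddle the board, at scene crop (320,120) and (445,200). I advance along its normal and grip.

Emit:
{"api": "play_rows", "payload": {
  "increments": [
    [0,0,0,0.5,0.5,20,1],
    [0,0,0,0,0,20,1],
    [0,0,0,0,0,9,1],
    [0,0,0,0,0,3,1],
    [0,0,0,0,0,0,1],
    [0,0,0,0,0,0,1]
  ]
}}

```text
clock: 19.7
position: [0.4719, -0.3333, 0.0375]
tcp_rot: [0.188, -0.166, 0.967, 0.032]
ft_force: [0.3, 0.2, -0.2]
finger_gap: 0.0858
```

```bash
python3 go2.py 0
```

```text
pos [ 471.9 -333.3   37.5] q [-53.  22. -26.  34.  21. -72.] F [ 0.3  0.2 -0.2] target [ 472.2 -333.6   38.6]
turn [-0.0008  0.0008 -0.0006] shift now-axes [-0.6 -0.4 -1. ] target-axes [-0.6 -0.4 -1. ]
```

Emit:
{"api": "play_rows", "payload": {
  "increments": [
    [0,0,0,0,0,0,-1],
    [0,0,0,0,0,0,-1],
    [0,0,0,0,0,0,-1],
    [0,0,0,0,0,0,-1],
    [0,0,0,0,0,0,-1],
    [0,0,0,0,0,0,-1]
  ],
  "squeeze": 50
}}

```text
clock: 20.3
position: [0.4718, -0.3332, 0.0375]
tcp_rot: [0.188, -0.166, 0.967, 0.032]
ft_force: [-3.5, 1.1, 7.0]
finger_gap: 0.0611
```

```bash
python3 go2.py 0; python3 - <<'E'
from pl import *
p,d=shot('scene')
cv2.imwrite('pics/s7.png',cv2.resize(p[95:165,250:350],None,fx=7,fy=7,interpolation=cv2.INTER_CUBIC))
E
```

```text
pos [ 471.8 -333.2   37.5] q [-53.  22. -26.  34.  21. -72.] F [-3.5  1.1  7. ] target [ 472.2 -333.6   38.6]
turn [-0.0008  0.0007 -0.0008] shift now-axes [-0.7 -0.5 -1. ] target-axes [-0.7 -0.5 -1. ]
```

View pics/s7.png

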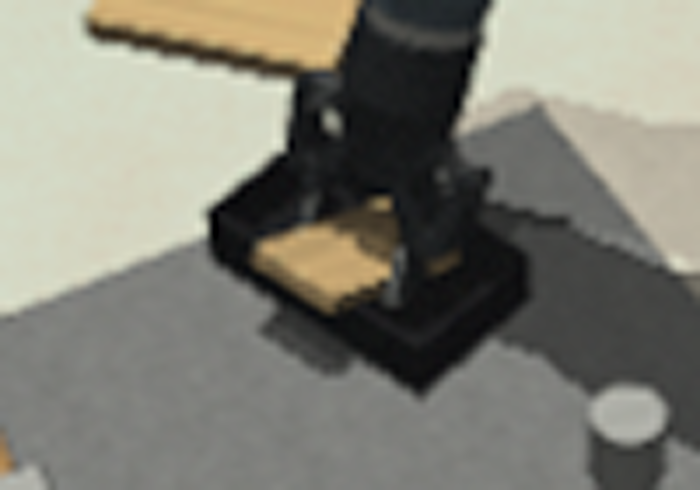

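Emit:
{"api": "play_rows", "payload": {
  "increments": [
    [0,0,0,-3.75,0,-9.3,-1],
    [0,0,0,-7.5,0,-18.5,-1],
    [0,0,0,-11.25,0,-27.8,-1],
    [0,0,0,-11.25,0,-27.8,-1],
    [0,0,0,-11.25,0,-27.8,-1],
    [0,0,0,-11.25,0,-27.8,-1],
    [0,0.08,0,-3.75,0,-9.3,-1],
    [0,0.1,0,0,0,0,-1],
    [0,0.1,0,0,0,0,-1],
    [0,0.104,0,0,0,0,-1],
    [0,0,0.1,0,0,0,-1],
    [0,0,0.12,0,0,0,-1],
    [0,0,0.12,0,0,0,-1],
    [0,0,0.089,0,0,0,-1],
    [0,0,0,0,0,0,-1],
    [0,0,0,0,0,0,-1],
    [0,0,0,0,0,0,-1]
  ]
}}

```text
clock: 22.05
position: [0.4718, -0.3329, 0.1969]
tcp_rot: [0.0, 0.044, 0.999, 0.0]
ft_force: [-0.1, -0.2, -0.8]
finger_gap: 0.0609
```

```bash
python3 go.py 562 -19.3 175 174.9;  python3 - <<'E'
from pl import *
p,d=shot('scene')
cv2.imwrite('pics/s8.png',cv2.resize(p[55:165,250:350],None,fx=5,fy=5,interpolation=cv2.INTER_CUBIC))
E
```

```text
t 22.05 pos [ 471.8 -332.9  196.9] theta 174.99 z [ 3.e-04  6.e-04 -1.e+00] q [-44.  19.  -2.  69.   0. -39.] F [-0.1 -0.2 -0.8] gap 0.0609
shift tool mm [-62.5 320.2  22.1] rows@40 8.0
turn [0.0007 0.0003 0.0017]
```

View pics/s8.png

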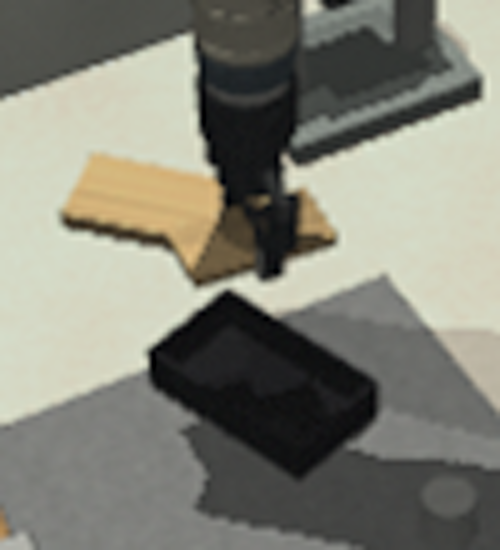

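Emit:
{"api": "play_rows", "payload": {
  "increments": [
    [0,0,0,-4,20,0,-1],
    [0,0,0,-7.8,40,0,-1],
    [0,0,0,-7.8,40,0,-1],
    [0,0,0,-7.8,40,0,-1],
    [0,0,0,-7.8,40,0,-1],
    [0,0,0,-7.8,40,0,-1],
    [0,0,0,-7.8,40,10,-1],
    [0,0,0,-7.8,40,20,-1],
    [0,0,0,-3.9,20,20,-1],
    [0,0,0,0,0,20,-1],
    [0,0,0,0,0,10,-1],
    [0,0,0,0,0,0,-1],
    [0,0,0,0,0,0,-1],
    [0,0,0,0,0,0,-1]
  ]
}}

```text
clock: 23.5
position: [0.5632, -0.0204, 0.1179]
tcp_rot: [0.001, 0.045, 0.999, 0.0]
ft_force: [0.3, 0.1, -0.2]
finger_gap: 0.061
```

```bash
python3 go.py 562 -19.3 106 174.9;  python3 - <<'E'
from pl import *
p,d=shot('scene')
cv2.imwrite('pics/s9.png',cv2.resize(p[140:230,270:370],None,fx=7,fy=7,interpolation=cv2.INTER_CUBIC))
W=xyz('scene',d); hsv=cv2.cvtColor(p,cv2.COLOR_BGR2HSV)
m=(hsv[...,0]>10)&(hsv[...,0]<30)&(hsv[...,1]>60)&(W[...,2]>.10)&(W[...,2]<.15)&(np.hypot(W[...,0]-.562,W[...,1]+.02)<.08)
P=W[m];A=np.c_[P[:,:2],np.ones(len(P))];x,*_=np.linalg.lstsq(A,P[:,2],rcond=None);print(len(P),'slope',x.round(3),np.median(P[:,2]),rect(P))
E
```

```text
t 23.5 pos [563.2 -20.4 117.9] theta 174.84 z [ 1.8e-03  4.0e-04 -1.0e+00] q [-11.  20. -12.  58.   0.  -5.] F [ 0.3  0.1 -0.2] gap 0.061
shift tool mm [ 1.3  1.  11.9] rows@40 0.3
turn [ 0.0005  0.0018 -0.0011]
337 slope [0.005 0.031 0.116] 0.1178694550190549 (array([563.9,  -4.1]), array([ 95.9, 122.8]), np.float32(-8.84))
```

View pics/s9.png

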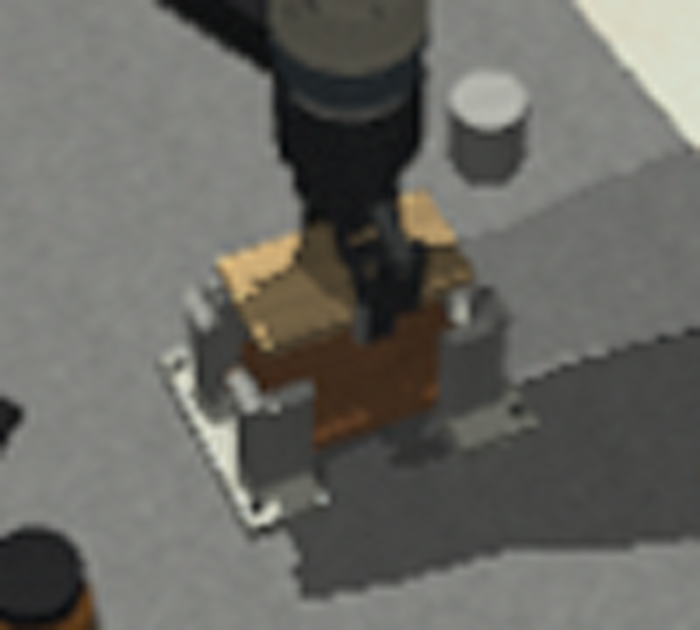

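Emit:
{"api": "play_rows", "payload": {
  "increments": [
    [0,0.001,0,1.2,1,8,-1],
    [0,0,0,0,0,6,-1],
    [0,0,0,0,0,5,-1],
    [0,0,0,0,0,5,-1],
    [0,0,0,0,0,5,-1],
    [0,0,0,0,0,0,-1],
    [0,0,0,0,0,0,-1]
  ]
}}

```text
clock: 24.25
position: [0.5616, -0.0186, 0.0877]
tcp_rot: [-0.001, 0.045, 0.999, 0.0]
ft_force: [0.5, -0.3, -0.6]
finger_gap: 0.0611
```

```bash
python3 go.py 562 -19.3 69 174.9;python3 -c "
from go import *
print(state()['ft_torque'].round(2))"
```

```text
t 24.25 pos [561.6 -18.6  87.7] theta 174.88 z [-1.1e-03  8.0e-04 -1.0e+00] q [-10.  22. -14.  54.   0.  -5.] F [ 0.5 -0.3 -0.6] gap 0.0611
shift tool mm [-0.5 -0.7 18.7] rows@40 0.5
turn [ 0.0007 -0.0011 -0.0003]
[-0.01  0.06  0.03]
```

Emit:
{"api": "play_rows", "payload": {
  "increments": [
    [0,0,0,-0.4,-0.6,5,-1],
    [0,0,0,0,0,5,-1],
    [0,0,0,0,0,4,-1],
    [0,0,0,0,0,1.5,-1],
    [0,0,0,0,0,0,-1],
    [0,0,0,0,0,0,-1]
  ]
}}

```text
clock: 24.85
position: [0.5619, -0.0192, 0.0723]
tcp_rot: [-0.0, 0.045, 0.999, 0.0]
ft_force: [0.2, 0.9, -0.5]
finger_gap: 0.061
```

```bash
python3 go.py 562 -19.3 69 174.9;python3 -c "
from go import *
print(state()['ft_torque'].round(2))"
```

```text
t 24.85 pos [561.9 -19.2  72.3] theta 174.88 z [-8.e-04  8.e-04 -1.e+00] q [-11.  23. -16.  52.   0.  -5.] F [ 0.2  0.9 -0.5] gap 0.061
shift tool mm [-0.1 -0.1  3.3] rows@40 0.1
turn [ 0.0007 -0.0009 -0.0003]
[-0.   -0.08  0.03]
```

Emit:
{"api": "play_rows", "payload": {
  "increments": [
    [0,0,0,0,0,1,-1],
    [0,0,0,0,0,1,-1],
    [0,0,0,0,0,0,-1],
    [0,0,0,0,0,0,-1]
  ]
}}

```text
clock: 25.25
position: [0.5619, -0.0192, 0.0703]
tcp_rot: [-0.0, 0.045, 0.999, 0.0]
ft_force: [-0.5, -0.1, -0.5]
finger_gap: 0.0611
```

Emit:
{"api": "play_rows", "payload": {
  "increments": [
    [0,0,0,0,0,0.8,-1],
    [0,0,0,0,0,0,-1],
    [0,0,0,0,0,0,-1]
  ]
}}

```text
clock: 25.55
position: [0.5619, -0.0192, 0.0695]
tcp_rot: [-0.0, 0.045, 0.999, 0.0]
ft_force: [0.4, 0.3, -1.0]
finger_gap: 0.0613
```

Emit:
{"api": "play_rows", "payload": {
  "increments": [
    [0,0,0,0,0,0.8,-1],
    [0,0,0,0,0,0,-1],
    [0,0,0,0,0,0,-1]
  ]
}}

```text
clock: 25.85
position: [0.5619, -0.0192, 0.0692]
tcp_rot: [-0.0, 0.045, 0.999, 0.0]
ft_force: [-2.2, 0.5, 6.0]
finger_gap: 0.061
```

Contact at TCP z 69.2 mm, where I expected it. I release, raise and check.

Emit:
{"api": "play_rows", "payload": {
  "increments": [
    [0,0,0,0,0,0,1],
    [0,0,0,0,0,0,1],
    [0,0,0,0,0,0,1],
    [0,0,0,0,0,0,1],
    [0,0,0,0,0,0,1],
    [0,0,0,0,0,-10,1],
    [0,0,0,0,0,-20,1],
    [0,0,0,0,0,-40,1],
    [0,0,0,0,0,-40,1],
    [0,0,0,0,0,-20,1],
    [0,0,0,0,0,0,1]
  ]
}}

```text
clock: 26.95
position: [0.5633, -0.0195, 0.2028]
tcp_rot: [0.003, 0.045, 0.999, -0.0]
ft_force: [0.3, 0.4, 0.3]
finger_gap: 0.0851
```

```bash
python3 go.py 424 311 200 94.4; python3 - <<'E'
from pl import *
p,d=shot('scene')
cv2.imwrite('pics/s10.png',cv2.resize(p[140:230,270:370],None,fx=7,fy=7,interpolation=cv2.INTER_CUBIC))
E
```

```text
t 26.95 pos [563.3 -19.5 202.8] theta 174.89 z [ 5.3e-03 -4.0e-04 -1.0e+00] q [-11.  17.  -3.  69.   0.  -5.] F [0.3 0.4 0.3] gap 0.0851
shift tool mm [168.2 316.8   1.9] rows@40 7.9
turn [0.0038 0.0044 1.4048]
```

View pics/s10.png

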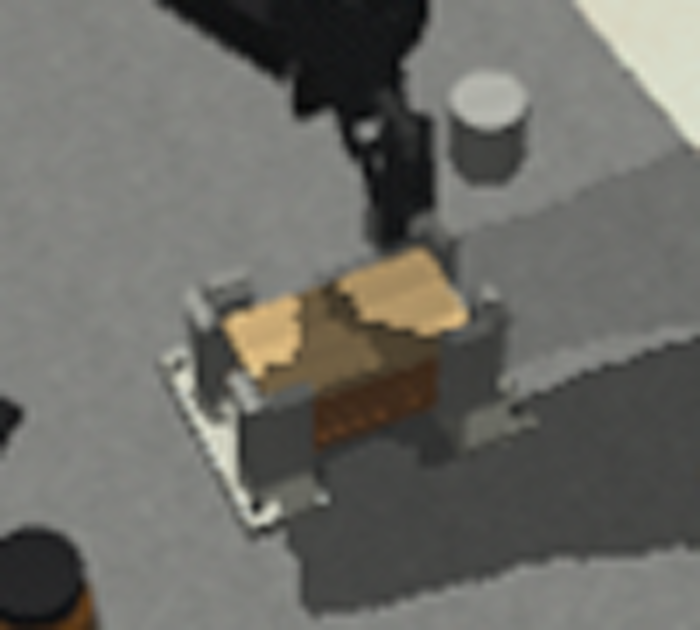

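The spacer lies flat on the core. Now I refine the cover's pose from the first top picture.

```bash
python3 - <<'E'
from corefit import *
t0=cv2.imread('pics/top0.png')
cov=lambda c,z,yaw:[boxpts(c,yaw,.120,.062,0.),boxpts(c,yaw,.120,.062,.010),boxpts(c,yaw,.07,.036,.04)]
for y in (93,94,95,96): print(y,fit('top',t0,cov,0,y,(.4251,.3098),roi=(215,220,70,60))[0][:3])
for y in (66,67,68,69): print(y,fit('top',t0,core,0,y,(.620,.2597),roi=(220,170,80,60))[0][:2])
E
```

```text
93 [(np.uint64(274), np.float64(0.0), np.float64(0.0)), (np.uint64(300), np.float64(0.0), np.float64(-1.0)), (np.uint64(344), np.float64(0.0), np.float64(1.0))]
94 [(np.uint64(197), np.float64(0.0), np.float64(0.0)), (np.uint64(259), np.float64(1.0), np.float64(0.0)), (np.uint64(279), np.float64(0.0), np.float64(1.0))]
95 [(np.uint64(260), np.float64(0.0), np.float64(0.0)), (np.uint64(300), np.float64(1.0), np.float64(0.0)), (np.uint64(308), np.float64(0.0), np.float64(1.0))]
96 [(np.uint64(366), np.float64(0.0), np.float64(0.0)), (np.uint64(388), np.float64(1.0), np.float64(0.0)), (np.uint64(412), np.float64(0.0), np.float64(-1.0))]
66 [(np.uint64(394), np.float64(0.0), np.float64(0.0)), (np.uint64(417), np.float64(0.0), np.float64(1.0))]Traceback (most recent call last):
  File "<stdin>", line 5, in <module>
  File "corefit.py", line 14, in fit
    m=sil(n,mk(np.array(c0)+[dx/1000,dy/1000],z,yaw),f,roi)
  File "corefit.py", line 4, in sil
    u0,v0,w,h=roi; pts=np.vstack([proj(n,P) for P in polys]); q=((pts-[u0,v0]+.5)*f).astype(np.float32)
                                  ~~~~^^^^^
  File "pl.py", line 9, in proj
    c=camera_params(n);K=np.array([[c['fx'],0,c['cx']],[0,c['fy'],c['cy']],[0,0,1.]])
ValueError: time passes only in moves, steps and waits
```

Emit:
{"api": "play_rows", "payload": {
  "increments": [
    [0,0,0,10,20,0,1],
    [0,0,0,22,42,0,1],
    [0,0,0,22,42,0,1],
    [0,0,0,22,42,0,1],
    [0,0,0,22,42,0,1],
    [0,0,0,22,42,0,1],
    [0,0,0,22,42,0,1],
    [0,0,0,20,38,0,1],
    [0,0,0.14,7,7,0,1],
    [0,0,0.14,0,0,0,1],
    [0,0,0.14,0,0,0,1],
    [0,0,0.14,0,0,0,1],
    [0,0,0.14,0,0,0,1],
    [0,0,0.14,0,0,0,1],
    [0,0,0.14,0,0,0,1],
    [0,0,0.14,0,0,0,1],
    [0,0,0.14,0,0,0,1],
    [0,0,0.14,0,0,0,1],
    [0,0,0,0,0,0,1],
    [0,0,0,0,0,0,1]
  ]
}}

```text
clock: 29.0
position: [0.4216, 0.3113, 0.1984]
tcp_rot: [-0.001, 0.676, 0.737, -0.001]
ft_force: [-0.4, 0.3, 0.1]
finger_gap: 0.0855
```

```bash
python3 go.py 422.5 311.7 100 94.6
```

```text
t 29.0 pos [421.6 311.3 198.4] theta 94.91 z [-2.1e-03  2.0e-04 -1.0e+00] q [ 27.  14.  -9.  68.   0. 112.] F [-0.4  0.3  0.1] gap 0.0855
shift tool mm [ 0.2  1.1 98.4] rows@40 2.5
turn [-0.002  -0.0004  0.0053]
```

The fit script overlapped that move, because I sent them together. The move was unaffected, but from here I run them separately. Cover yaw is about 94.3° and its position is confirmed.

Emit:
{"api": "play_rows", "payload": {
  "increments": [
    [0,0,0.01,0.2,1,30,1],
    [0,0,0,0,0,40,1],
    [0,0,0,0,0,28,1],
    [0,0,0,0,0,0,1],
    [0,0,0,0,0,0,1]
  ]
}}

```text
clock: 29.5
position: [0.4229, 0.3119, 0.1014]
tcp_rot: [-0.001, 0.681, 0.733, -0.0]
ft_force: [0.6, 1.0, 1.4]
finger_gap: 0.0853
```

```bash
python3 go.py 422.5 311.7 36 94.3; python3 - <<'E'
from pl import *
p,d=shot('scene')
cv2.imwrite('pics/s11.png',cv2.resize(p[190:290,350:450],None,fx=6,fy=6,interpolation=cv2.INTER_CUBIC))
E
```

```text
t 29.5 pos [422.9 311.9 101.4] theta 94.21 z [-1.6e-03  4.0e-04 -1.0e+00] q [ 27.  18. -18.  54.   0. 113.] F [0.6 1.  1.4] gap 0.0853
shift tool mm [-0.2 -0.3 65.4] rows@40 1.6
turn [-0.0015 -0.0005 -0.0016]
```

View pics/s11.png

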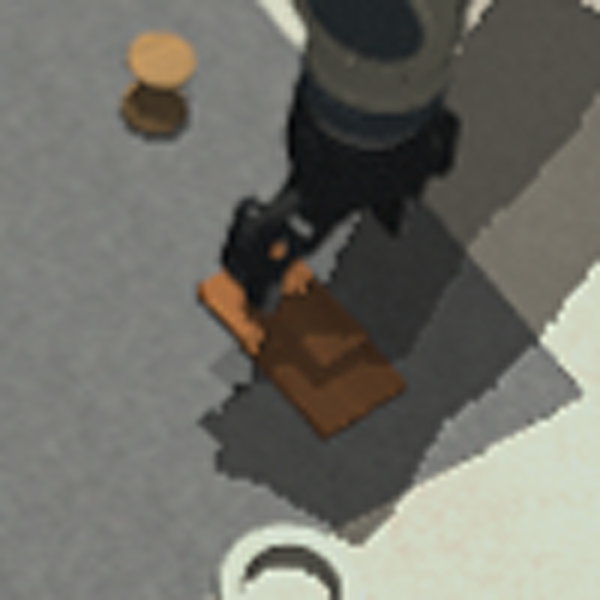

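The jaws are centred on the cover, with the spool clear at (160,60). I descend and grip.

Emit:
{"api": "play_rows", "payload": {
  "increments": [
    [0,0,0,0,0,30,1],
    [0,0,0,0,0,22,1],
    [0,0,0,0,0,10,1],
    [0,0,0,0,0,3,1],
    [0,0,0,0,0,0,1],
    [0,0,0,0,0,0,-1],
    [0,0,0,0,0,0,-1],
    [0,0,0,0,0,0,-1],
    [0,0,0,0,0,0,-1],
    [0,0,0,0,0,0,-1],
    [0,0,0,0,0,0,-1],
    [0,0,0,0,0,0,-1],
    [0,0,0,0,0,0,-1]
  ],
  "squeeze": 50
}}

```text
clock: 30.85
position: [0.4232, 0.3121, 0.0368]
tcp_rot: [-0.0, 0.681, 0.732, 0.001]
ft_force: [-0.7, -0.5, 5.0]
finger_gap: 0.0352
```

```bash
python3 go.py 422.5 311.7 36 94.3
```

```text
t 30.85 pos [423.2 312.1  36.8] theta 94.1 z [ 2.0e-04  1.4e-03 -1.0e+00] q [ 27.  22. -23.  45.   0. 113.] F [-0.7 -0.5  5. ] gap 0.0352
shift tool mm [-0.3 -0.7  0.8] rows@40 0.0
turn [ 0.0003 -0.0014 -0.0036]
```

Emit:
{"api": "play_rows", "payload": {
  "increments": [
    [0,0,0,0,0,-10,-1],
    [0,0,0,0,0,-25,-1],
    [0,0,0,0,0,-35,-1],
    [0,0,0,0,0,-35,-1],
    [0,0,-0.09,0,0,-25,-1],
    [0,0,-0.132,0,0,0,-1],
    [0,0,-0.132,0,0,0,-1],
    [0,0,-0.132,0,0,0,-1],
    [0,0,-0.132,0,0,0,-1],
    [0,0,-0.132,0,0,0,-1],
    [0,0,-0.132,0,0,0,-1],
    [0,0,-0.132,0,0,0,-1],
    [0,0,-0.132,0,0,0,-1],
    [0,0,-0.132,0,0,0,-1],
    [0,0,-0.132,0,0,0,-1],
    [0,0,0,0,0,0,-1],
    [0,0,0,0,0,0,-1]
  ]
}}

```text
clock: 32.55
position: [0.4228, 0.3118, 0.1664]
tcp_rot: [-0.0, 0.047, 0.999, 0.0]
ft_force: [0.1, -0.9, -2.0]
finger_gap: 0.0351
```

```bash
python3 go.py 562 -19.2 165 174.9
```

```text
t 32.55 pos [422.8 311.8 166.4] theta 174.66 z [-9.e-04  8.e-04 -1.e+00] q [ 27.  15. -12.  63.   0.  33.] F [ 0.1 -0.9 -2. ] gap 0.0351
shift tool mm [-169.4 -316.6    1. ] rows@40 7.9
turn [ 0.0007 -0.0009 -0.0042]
```

Emit:
{"api": "play_rows", "payload": {
  "increments": [
    [0,0,-0.004,-10,-20,0,-1],
    [0,0,0,-22,-41,0,-1],
    [0,0,0,-22,-41,0,-1],
    [0,0,0,-22,-41,0,-1],
    [0,0,0,-22,-41,0,-1],
    [0,0,0,-22,-41,0,-1],
    [0,0,0,-22,-41,0,-1],
    [0,0,0,-18,-34,0,-1],
    [0,0,0,-9,-17,10,-1],
    [0,0,0,0,0,15,-1],
    [0,0,0,0,0,5,-1],
    [0,0,0,0,0,0,-1],
    [0,0,0,0,0,0,-1],
    [0,0,0,0,0,0,-1]
  ]
}}

```text
clock: 33.95
position: [0.5643, -0.0178, 0.1364]
tcp_rot: [0.0, 0.042, 0.999, 0.0]
ft_force: [-0.3, 0.5, -1.3]
finger_gap: 0.0351
```

```bash
python3 go.py 562 -19.2 131 174.9; python3 - <<'E'
from pl import *
p,d=shot('scene')
cv2.imwrite('pics/s12.png',cv2.resize(p[140:230,270:370],None,fx=7,fy=7,interpolation=cv2.INTER_CUBIC))
E
```

```text
t 33.95 pos [564.3 -17.8 136.4] theta 175.14 z [ 2.e-04  7.e-04 -1.e+00] q [-10.  20. -10.  61.   0.  -5.] F [-0.3  0.5 -1.3] gap 0.0351
shift tool mm [ 2.2 -1.6  5.4] rows@40 0.1
turn [0.0007 0.0001 0.0043]
```

View pics/s12.png

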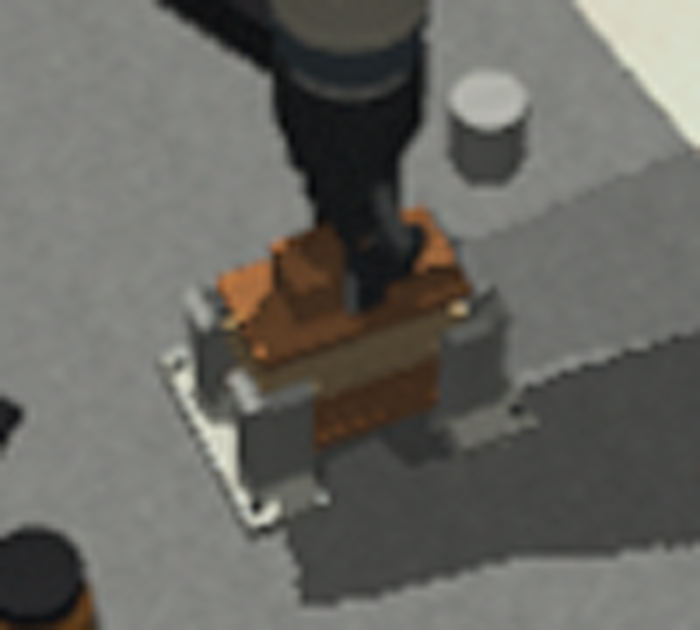

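Emit:
{"api": "play_rows", "payload": {
  "increments": [
    [0,0,0.004,2.2,-1.5,0,-1],
    [0,0,0,0,0,6,-1],
    [0,0,0,0,0,5,-1],
    [0,0,0,0,0,5,-1],
    [0,0,0,0,0,5,-1],
    [0,0,0,0,0,2,-1],
    [0,0,0,0,0,0,-1],
    [0,0,0,0,0,0,-1]
  ]
}}

```text
clock: 34.8
position: [0.5619, -0.0198, 0.1128]
tcp_rot: [-0.0, 0.045, 0.999, 0.0]
ft_force: [-0.2, -0.0, -1.2]
finger_gap: 0.0354
```

```bash
python3 go.py 562 -19.2 106.8 174.9;python3 -c "
from go import *
print(state()['ft_torque'].round(2))"
```

```text
t 34.8 pos [561.9 -19.8 112.8] theta 174.88 z [-8.e-04  8.e-04 -1.e+00] q [-11.  21. -12.  57.   0.  -5.] F [-0.2 -0.  -1.2] gap 0.0354
shift tool mm [-0.1  0.6  6. ] rows@40 0.1
turn [ 0.0007 -0.0009 -0.0004]
[-0.03 -0.05 -0.02]
```

Emit:
{"api": "play_rows", "payload": {
  "increments": [
    [0,0,0,0,0.5,3,-1],
    [0,0,0,0,0,1.5,-1],
    [0,0,0,0,0,0,-1],
    [0,0,0,0,0,0,-1]
  ]
}}

```text
clock: 35.2
position: [0.5619, -0.0192, 0.1082]
tcp_rot: [-0.0, 0.045, 0.999, 0.0]
ft_force: [0.3, -0.4, -0.9]
finger_gap: 0.0353
```

Emit:
{"api": "play_rows", "payload": {
  "increments": [
    [0,0,0,0,0,0.8,-1],
    [0,0,0,0,0,0.4,-1],
    [0,0,0,0,0,0,-1],
    [0,0,0,0,0,0,-1]
  ]
}}

```text
clock: 35.6
position: [0.5619, -0.0192, 0.1071]
tcp_rot: [-0.0, 0.045, 0.999, 0.0]
ft_force: [-0.6, 0.3, -2.1]
finger_gap: 0.0352
```

Emit:
{"api": "play_rows", "payload": {
  "increments": [
    [0,0,0,0,0,0.7,-1],
    [0,0,0,0,0,0,-1],
    [0,0,0,0,0,0,-1]
  ]
}}

```text
clock: 35.9
position: [0.5619, -0.0192, 0.1068]
tcp_rot: [-0.0, 0.045, 0.999, 0.0]
ft_force: [-2.3, 0.3, 5.9]
finger_gap: 0.0355
```

Contact at TCP z 106.8 mm, exactly the seated height. I release, raise, then back away for a clear view.

Emit:
{"api": "play_rows", "payload": {
  "increments": [
    [0,0,0,0,0,0,1],
    [0,0,0,0,0,0,1],
    [0,0,0,0,0,0,1],
    [0,0,0,0,0,0,1],
    [0,0,0,0,0,0,1],
    [0,0,0,0,0,-10,1],
    [0,0,0,0,0,-20,1],
    [0,0,0,0,0,-40,1],
    [0,0,0,0,0,-40,1],
    [0,0,0,0,-20,0,1],
    [0,0,0,0,-40,0,1],
    [0,0,0,0,-40,0,1],
    [0,0,0,0,-40,0,1],
    [0,0,0,0,-40,0,1],
    [0,0,0,0,-20,0,1],
    [0,0,0,0,0,0,1],
    [0,0,0,0,0,0,1]
  ]
}}

```text
clock: 37.6
position: [0.544, -0.2185, 0.2165]
tcp_rot: [-0.0, 0.045, 0.999, 0.001]
ft_force: [-0.3, 0.1, 0.1]
finger_gap: 0.0855
```

```bash
python3 - <<'E'
from pl import *
p,d=shot('scene')
cv2.imwrite('pics/s13.png',cv2.resize(p[140:230,270:370],None,fx=7,fy=7,interpolation=cv2.INTER_CUBIC))
q,e=shot('top'); cv2.imwrite('pics/t13.png',q)
W=xyz('top',e)
b=np.array([564.9,-20.9])/1000
for z in((.075,.086),(.100,.120)):
    m=(np.abs(W[...,0]-b[0])<.075)&(np.abs(W[...,1]-b[1])<.05)&(W[...,2]>z[0])&(W[...,2]<z[1])
    hsv=cv2.cvtColor(q,cv2.COLOR_BGR2HSV); m&=hsv[...,1]>110
    P=W[m]; A=np.c_[P[:,:2]-b,np.ones(len(P))]; x,*_=np.linalg.lstsq(A,P[:,2],rcond=None)
    print(len(P),'z',np.median(P[:,2]),rect(P),'slope',x.round(3))
s=state();print(s['position'],s['ft_force'].round(1),s['clock'])
E
```

```text
347 z 0.08050089023545229 (array([565.6, -19.5]), array([ 61.3, 120.1]), np.float32(-5.23)) slope [0.001 0.005 0.08 ]
207 z 0.10963908511730966 (array([564.9, -19.1]), array([34.9, 69.9]), np.float32(-1.14)) slope [ 0.024 -0.012  0.11 ]
[ 0.54420606 -0.21754705  0.21659362] [-0.4  0.7  0.5] 37.7
```

View pics/s13.png

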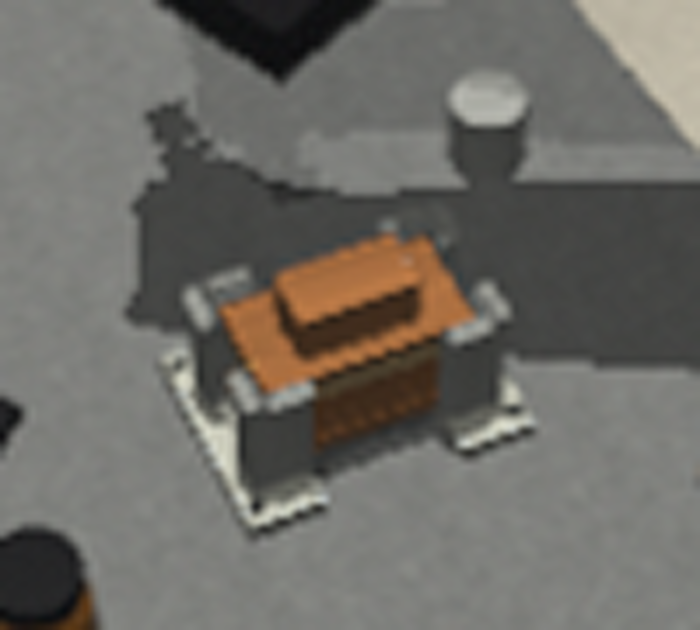

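View pics/t13.png

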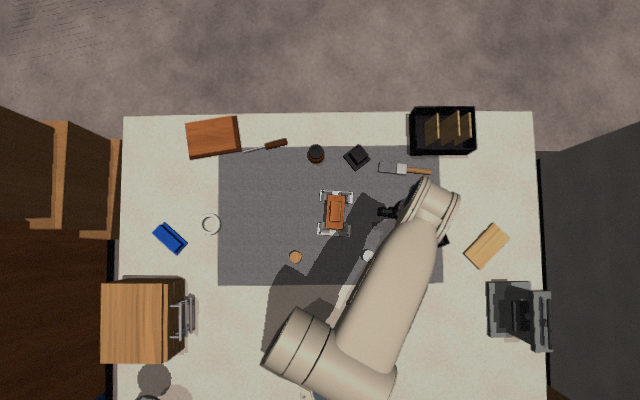

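The cover plate's top is at 80 mm, as it should be. The plate is level, yawed -5.2° against the jig's -5.1°, and centred to about 1.5 mm. The bystanders are where they were and the arm touches nothing, so I hand in.

```bash
python3 -c "
from bench import *
print(hand_in())"
```

```text
the job is handed in; nothing more can be done
None
```

The jig is loaded and the job is handed in. The base block, spacer and cover are stacked in that order inside the posts. Each was lowered to light contact (about 6 N) before I let go. The run took about 38 s of the 64 s allowed.

**Last checks:**
- **Cover plate height:** its top measured 80 mm above the bench, the expected value.
- **Level and square:** the plate was level (slope 0.005 or less). Its yaw was -5.2° against -5.1° for the jig.
- **Centring:** the plate sat about 1.5 mm from the pocket centre.
- **Bystanders and arm:** in the last pictures the jar, spool, box, weight, roll and brush looked unmoved, though I did not measure them. The arm stood clear with no force reading.

**What went wrong or disagreed:**
- My first turn ran joint 6 to its limit and pulled the tool off its path. I turned back and re-levelled before reaching for anything.
- The two cameras disagreed by about 4 mm. I settled it from where the base block was gripped, plus the 6 N side force at the +y posts, after which I shifted it about 2.8 mm toward -y.
- One fit script overlapped an arm move and stopped with an error. The move itself was not affected.
- A fit on the cover's grip block gave a yaw of -1.1°, and its slope was also higher (0.024). I trusted the plate, which has more points and a longer edge.

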